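# Seat a round mirror in a three-point alignment nest

## Task

Stand the loose round mirror on the plate of the alignment fixture and nudge it gently along the plate until it rests against both stop screws, with the clamp still clear of it. Then slide the clamp up until its sprung nose is pushed about half-way in against the mirror, and leave the mirror standing there, held lightly by all three points. Press the mirror only lightly against screws and nose (a few newtons, never above 12), and do not disturb the other things on the bench.

Things in the scene. Friction and masses are not known exactly. Their poses are not given: they have to be found in the camera images.
- mirror_centre (a point): Centre (half-way up, on the axis) of the loose round mirror: a plain metal cylinder 48 mm in diameter and 26 mm high with the bright mirror face on top, 0.12 to 0.25 kg, standing on the bench at the start. Its z axis is the cylinder's axis, upward.
- plate_seat (a point): Point on the top of the fixture's flat metal plate (225 x 130 mm, top face 12 mm above the bench; fixed). With both screws at mid setting the seated mirror's axis stands here, else -7.5 to +9.5 mm off in x, up to 7 mm in y. x points along the plate from clamp to stops, y across, z up. The plate reaches 165 mm behind and 60 mm beyond this point in x, 65 mm to either side.
- stop_a: Fixed dark steel stop bracket (22 x 24 x 26 mm high) on the plate, +y side. Origin at the foot of the face toward the mirror, mid-width; x points away from the mirror, 50 deg off the plate's x. From that face a round-nosed steel screw (dia. 8 mm, 13 mm above the plate) sticks out along -x by 7 to 17 mm (mid 12); it is set anew each time, the setting is not reported. It does not yield.
- stop_b: The second stop bracket, the same mirrored, on the -y side of the plate; its screw too is set to an unreported 7 to 17 mm.
- clamp (a joint): How far the clamp has been slid along the plate toward the stops (m); 0 is fully back, travel 105 mm; it starts anywhere from 0 to 12 mm. Pushing it takes about 10 N beside the force of the nose, and it stays where it is left.
- clamp_tab (a point): Centre of the clamp's upright tab for pushing or gripping: dark steel, 10 mm thick along x, 24 mm wide, rising 30 mm above the rear end of the clamp's block (34 x 34 mm, top 38.5 mm above the bench); the tab's top is 68 mm, this point 57 mm above the bench. x axis along the sliding direction, toward the stops.
- nose_tip (a point): Foremost point of the clamp's round sprung nose (8 mm in diameter, 13 mm above the plate). Free, it lies 47 mm ahead of the tab's centre in x; pressed, it goes back into the clamp by up to 10 mm, against a spring of 0.7 N per mm. x axis toward the stops.
- petri: Bystander: closed flat round dish, 90 mm across and 14 mm high; origin under its centre.
- rack: Bystander: white rack with small glass vials, 76 x 98 x 54 mm; origin under its centre.
- kitchen_timer: Bystander: small flat timer, 62 x 66 x 18 mm; origin under its centre.

How it is judged:
By the outcome, as a careful person would: the job done as asked, in the order asked, and still so for the second after the job is handed in, with the robot touching nothing.
It also fails if it takes over 70 s, if anything falls off the work surface, if the arm or the gripper's body presses on something with over 40 N, if the wrist force passes 120 N, or if a joint passes its speed limit or range.

## Robot

A 7-joint arm with a two-finger parallel gripper is mounted at the origin on a cart in front of the work surface, level with it; the furniture and walls round the work are solid. World frame = base frame: x ahead of the robot, y to its left, z up, the work surface at z = 0. Lengths are in m, angles in rad, forces in N, time in s.
With the tool pointing down it reaches from about 0.4 to 0.85 m from the base axis. Payload 4.5 kg.
Tool frame: the origin (TCP) lies at the very end of the fingers, on their centre line; the grasp point (between the pads) lies 19 mm behind it; y points along the fingers, x is the direction in which the jaws open and shut, and the axes are right-handed (so a half turn about y gives the same grasp; the last joint's range is limited). The gripper opens to 88 mm and grips with 3 to 60 N. Pads are 18 mm wide; open, the fingers measure 123 mm over their backs; the gripper's body (75 mm by 187 mm) begins 45 mm behind the grasp point.
Start: joints at [-1.263, 0.689, -0.195, 1.565, 0.157, 0.902, -0.215], TCP at [0.169, 0.602, 0.239] pointing down, gripper open.
Joint ranges: [-3.01, 3.01], [-0.46, 2.08], [-1.47, 1.51], [0.13, 2.56], [-1, 4.14], [0.04, 2.09], [-2.66, 2.66]. Speed limits (rad/s): [2.57, 2.57, 3.14, 3.14, 3.14, 3.14, 3.14].

## Interface

Orientations are given as a unit quaternion [x, y, z, w].
In Python, from plant import r gives the robot as it stands.
- The arm moves only by the shell command python3 -m inch 'ROWS' [OPENING] [FORCE]. ROWS is JSON, a list of rows, each a list of 6 numbers: the shift along the tool's x, y, z in mm, then the turn, a rotation vector about the tool's x, y, z in rad. In form: [[x, y, z, ax, ay, az], ...]. A call has 1 to 12 rows; each row shifts and turns the commanded pose from where the row before left it, along the tool's axes as they then stand; what a row does not reach is not made up. A row lasts 1/12 s, in which the tool goes at most 41.7 mm and 7.16 degrees, less where a joint would pass 70% of its speed; a pose out of reach is approached as far as the arm can. A call is refused whole if a number of a shift passes 41.7 or a number of a turn 0.125, either way. A call with a gripper value outside its range is refused whole. OPENING is the finger opening in mm, from 0 to 88.1, set as the call begins (- or left out, the last holds). The fingers move at their own pace and stop on an object; FORCE is the grip in N (left out, the last holds). Time passes only in rows, so rows that do not move let the fingers close. It gives the time, the measured TCP pose, the force and the opening at its end, in the units of the state.
- r.get_state(): the state, without advancing time (a new reading comes with each control period).
- r.snapshot(name): name is "side" or "top" or "wrist"; returns a dict with "img" (384x512x3 uint8, red, green, blue), "range_z" (384x512 float32, m along the optical axis (not along the pixel's ray), 0 where there is no reading), "mtx" (3x3 intrinsics, pixels), "k1" (the pictures are not rectified: a ray, as slopes to the right and down, at radius r is drawn at 1 + k1 r^2 times it, then the intrinsics apply), "camera_from_world" (4x4, takes a point from world to camera coordinates); the wrist camera has in their place "tool_from_camera" (4x4, takes a point from camera to tool coordinates, whose origin is the TCP and whose axes are the tool frame's). Camera axes: x right, y down, z forward; pixel columns grow to the right and rows downward; lengths in m; the calibration is good to about 2 mm. A picture is of the moment at which its call begins: read the wrist's pose just before it.
- r.finish_job(): hands the job in, once; it reports no verdict.
The state is a dict: "clock": time; "q": joint angles; "qd": joint speeds; "joint_torque": joint torques, N m; "tool_pos": TCP position; "eef_rot": TCP orientation; "contact_force": force on the tool from outside, world axes, zero at the start; "moment": the same for the moment, N m; "opening": opening from 0.0 (shut) to 1.0 (fully open).
Only numpy, scipy, OpenCV 4.12 (cv2) and the standard library are available. Lean on these libraries where they do the work, as an engineer would, in place of code of your own. Each camera call takes 0.05 s, during which the arm holds its last target.

## Working session

There is one attempt and no reset: what is moved stays moved. The work goes in short steps, Python scripts to look and compute and a shell command to move; the robot and the scene stay as the last step left them, time stands still between calls to the robot, and variables do not carry over. Pictures are saved under pics/ and viewed, and the job is handed in when it is done.

```bash
ls; mkdir -p pics; cat > h.py <<'E'
import numpy as np, cv2
from plant import r
from scipy.spatial.transform import Rotation as R
def snap(n,fn=None):
    s=r.get_state(); d=r.snapshot(n); d['s']=s
    if 'camera_from_world' in d: d['wfc']=np.linalg.inv(np.array(d['camera_from_world']))
    else:
        T=np.eye(4);T[:3,:3]=R.from_quat(s['eef_rot']).as_matrix();T[:3,3]=s['tool_pos']
        d['wfc']=T@np.array(d['tool_from_camera'])
    if fn: cv2.imwrite('pics/'+fn,cv2.cvtColor(d['img'],cv2.COLOR_RGB2BGR))
    np.savez('/tmp/'+n+'.npz',img=d['img'],range_z=d['range_z'],mtx=d['mtx'],k1=d['k1'],wfc=d['wfc'])
    return d
def load(n):
    return dict(np.load('/tmp/'+n+'.npz'))
def ray(d,u,v):
    m=np.array(d['mtx']);k=float(d['k1'])
    x=(u-m[0,2])/m[0,0];y=(v-m[1,2])/m[1,1]
    rd=np.hypot(x,y);q=rd
    for _ in range(30): q=rd/(1+k*q*q)
    f=q/rd if rd>0 else 1
    return np.array([x*f,y*f,1.])
def pz(d,u,v,z):  # intersect with world height
    w=d['wfc'];c=w[:3,3];dr=w[:3,:3]@ray(d,u,v)
    return c+dr*(z-c[2])/dr[2]
def pr(d,u,v):
    w=d['wfc'];return w[:3,3]+w[:3,:3]@(ray(d,u,v)*d['range_z'][int(v),int(u)])
def proj(d,p):
    c=np.linalg.inv(d['wfc'])@np.r_[p,1];x,y=c[0]/c[2],c[1]/c[2];f=1+float(d['k1'])*(x*x+y*y)
    m=d['mtx'];return np.array([m[0,0]*x*f+m[0,2],m[1,1]*y*f+m[1,2]])
def st():
    s=r.get_state();print('t',round(s['clock'],2),'p',np.round(s['tool_pos'],4),'F',np.round(s['contact_force'],1),'op',round(s['opening']*88.1,1));print(np.round(R.from_quat(s['eef_rot']).as_matrix(),3).tolist(),'q',np.round(s['q'],2))
E
python3 - <<'E'
from h import *
st()
for n in('top','side','wrist'): snap(n,n+'0.png')
E
```

```text
pics
t 0.0 p [0.1689 0.6011 0.2379] F [0.3 0.1 0.2] op 88.5
[[0.27, -0.0, -0.963], [0.963, -0.002, 0.27], [-0.002, -1.0, -0.0]] q [-1.26  0.69 -0.19  1.57  0.16  0.9  -0.22]
```

View pics/top0.png

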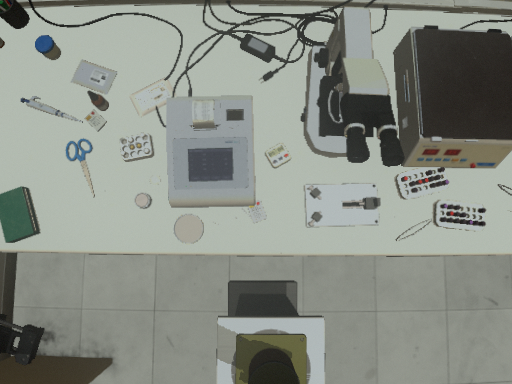

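View pics/side0.png

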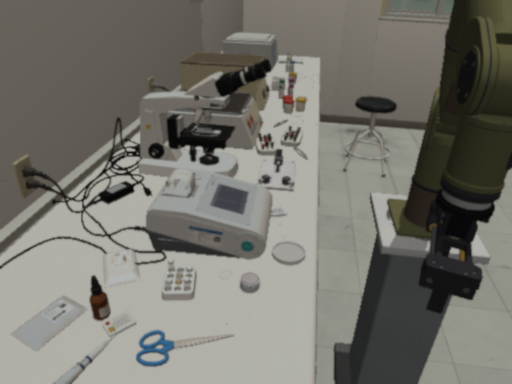

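View pics/wrist0.png

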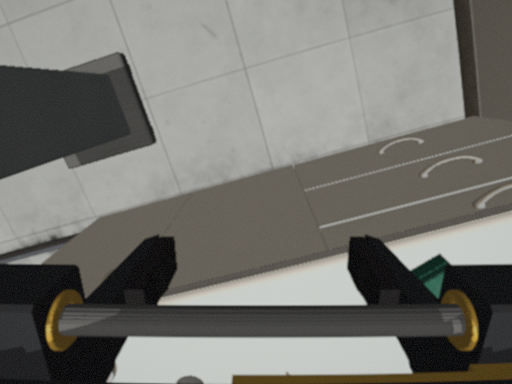

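```bash
python3 - <<'E'
from h import *
d=load('top')
i=cv2.cvtColor(d['img'],cv2.COLOR_RGB2BGR)
cv2.imwrite('pics/topc.png',cv2.resize(i[175:240,295:390],None,fx=8,fy=8,interpolation=cv2.INTER_CUBIC))
cv2.imwrite('pics/topm.png',cv2.resize(i[180:255,120:220],None,fx=8,fy=8,interpolation=cv2.INTER_CUBIC))
print(d['wfc'].round(3),d['mtx'],d['k1'])
for n,u,v in[('mirror',143,200),('petri',189,228),('plate1',306,185),('plate2',306,226),('plate3',380,184),('plate4',380,227),('tab',376,203),('rack',137,147)]:
    print(n,pr(d,u,v).round(3))
E
```

```text
[[ 0.007 -0.99   0.139  0.371]
 [-1.    -0.009 -0.013  0.059]
 [ 0.014 -0.139 -0.99   1.103]
 [ 0.     0.     0.     1.   ]] [[362.16231326   0.         256.19167247]
 [  0.         362.16231326 191.25724515]
 [  0.           0.           1.        ]] -0.06866495402054826
mirror [0.492 0.385 0.023]
petri [0.41  0.245 0.014]
plate1 [ 0.544 -0.108  0.011]
plate2 [ 0.419 -0.107  0.005]
plate3 [ 0.551 -0.342  0.001]
plate4 [ 0.417 -0.336  0.002]
tab [ 0.485 -0.307  0.056]
rack [0.659 0.416 0.014]
```

View pics/topc.png

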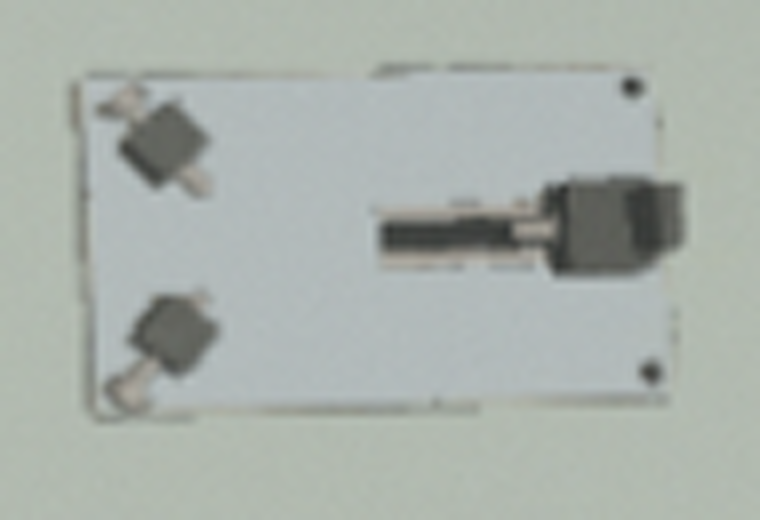

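View pics/topm.png

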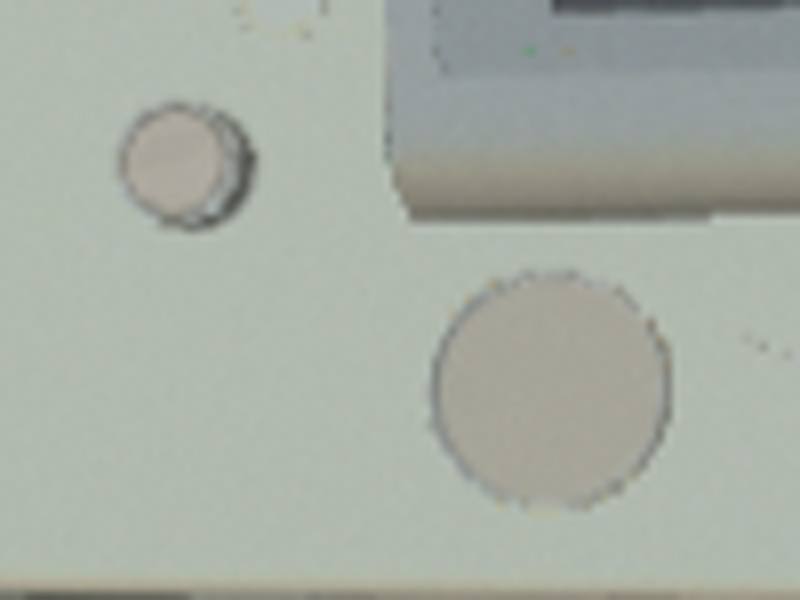

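```bash
python3 - <<'E'
from h import *
d=load('top')
c=lambda x,y:((x+.5)/8-.5+295,(y+.5)/8-.5+175)
for n,x,y,z in[('c1',82,78,.012),('c2',95,413,.012),('c3',655,72,.012),('c4',668,398,.012),('tabtop l',628,185,.068),('tabtop',660,215,.068),('slotL',380,235,.012),('stopb top',165,143,.038),('stopa top',178,333,.038),('noseL',515,230,.025),
  ('screwb tip',208,190,.025),('screwa tip',207,293,.025)]:
    print(n,pz(d,*c(x,y),z).round(4))
c=lambda x,y:((x+.5)/8-.5+120,(y+.5)/8-.5+180)
print('mir',pz(d,*c(172,163),.026).round(4),'petri',pz(d,*c(550,390),.014).round(4))
w=d['wfc'];P={}
Z=d['range_z'];pts=[]
for v in range(100,260):
  for u in range(120,420):
    if Z[v,u]>0: pts.append(np.r_[pr(d,u,v),u,v])
pts=np.array(pts)
for (x0,x1,y0,y1) in [(.35,.6,-.36,-.06),(.55,.65,-.36,-.06),(.38,.62,.33,.45),(.38,.62,.2,.33)]:
    m=(pts[:,0]>x0)&(pts[:,0]<x1)&(pts[:,1]>y0)&(pts[:,1]<y1)
    q=pts[m]; print((x0,x1,y0,y1),q[np.argsort(-q[:,2])][:4].round(3).tolist())
d=load('wrist');s=r.get_state()
print(np.array(r.snapshot('wrist')['tool_from_camera']).round(3), d['mtx'],d['k1'])
E
```

```text
c1 [ 0.5461 -0.104   0.012 ]
c2 [ 0.4184 -0.1075  0.012 ]
c3 [ 0.5506 -0.3268  0.012 ]
c4 [ 0.425  -0.3271  0.012 ]
tabtop l [ 0.4996 -0.2953  0.068 ]
tabtop [ 0.4886 -0.3068  0.068 ]
slotL [ 0.4866 -0.2175  0.012 ]
stopb top [ 0.5177 -0.1309  0.038 ]
stopa top [ 0.4469 -0.1347  0.038 ]
noseL [ 0.4875 -0.2659  0.025 ]
screwb tip [ 0.5018 -0.1492  0.025 ]
screwa tip [ 0.4629 -0.1482  0.025 ]
mir [0.4921 0.3903 0.026 ] petri [0.4093 0.2473 0.014 ]
(0.35, 0.6, -0.36, -0.06) [[0.543, -0.231, 0.418, 399.0, 154.0], [0.543, -0.221, 0.418, 394.0, 154.0], [0.552, -0.16, 0.417, 363.0, 149.0], [0.552, -0.156, 0.417, 361.0, 149.0]]
(0.55, 0.65, -0.36, -0.06) [[0.552, -0.16, 0.417, 363.0, 149.0], [0.552, -0.156, 0.417, 361.0, 149.0], [0.551, -0.16, 0.415, 363.0, 150.0], [0.557, -0.154, 0.415, 360.0, 147.0]]
(0.38, 0.62, 0.33, 0.45) [[0.5, 0.386, 0.031, 142.0, 197.0], [0.51, 0.39, 0.03, 141.0, 194.0], [0.51, 0.387, 0.03, 142.0, 194.0], [0.494, 0.398, 0.03, 138.0, 199.0]]
(0.38, 0.62, 0.2, 0.33) [[0.615, 0.263, 0.126, 178.0, 152.0], [0.615, 0.272, 0.126, 175.0, 152.0], [0.61, 0.227, 0.125, 191.0, 154.0], [0.607, 0.23, 0.125, 190.0, 155.0]]
[[ 1.    -0.     0.001  0.001]
 [-0.001 -0.307  0.952 -0.147]
 [-0.    -0.952 -0.307  0.08 ]
 [ 0.     0.     0.     1.   ]] [[320.24147996   0.         261.58305312]
 [  0.         320.24147996 192.05358481]
 [  0.           0.           1.        ]] -0.037631288441498836
```

```bash
python3 - <<'E'
from h import *
for n in('top','side'):
    d=load(n);Z=d['range_z'];pts=[]
    for v in range(384):
      for u in range(512):
        if Z[v,u]>0: pts.append(np.r_[pr(d,u,v),u,v])
    pts=np.array(pts)
    m=(pts[:,1]>-.45)&(pts[:,1]<.0)&(pts[:,0]<.75)&(pts[:,0]>.38)&(pts[:,2]>.08)&(pts[:,2]<.6)
    q=pts[m];print(n,len(q))
    for y0 in np.arange(-.45,0,.05):
        k=q[(q[:,1]>=y0)&(q[:,1]<y0+.05)]
        print(round(y0,2),[ (round(z,2),round(k[(k[:,2]>=z)&(k[:,2]<z+.05)][:,0].min(),3)) for z in np.arange(.1,.6,.05) if ((k[:,2]>=z)&(k[:,2]<z+.05)).sum()>2])
i=cv2.cvtColor(load('side')['img'],cv2.COLOR_RGB2BGR)
cv2.imwrite('pics/sidec.png',cv2.resize(i[50:220,130:330],None,fx=4,fy=4,interpolation=cv2.INTER_CUBIC))
E
```

```text
top 6367
-0.45 [(np.float64(0.1), np.float64(0.629)), (np.float64(0.15), np.float64(0.644))]
-0.4 [(np.float64(0.1), np.float64(0.658))]
-0.35 []
-0.3 [(np.float64(0.15), np.float64(0.657))]
-0.25 [(np.float64(0.15), np.float64(0.658)), (np.float64(0.3), np.float64(0.596)), (np.float64(0.35), np.float64(0.527)), (np.float64(0.4), np.float64(0.535))]
-0.2 [(np.float64(0.15), np.float64(0.659)), (np.float64(0.3), np.float64(0.63)), (np.float64(0.35), np.float64(0.535)), (np.float64(0.4), np.float64(0.542))]
-0.15 [(np.float64(0.1), np.float64(0.663)), (np.float64(0.15), np.float64(0.66)), (np.float64(0.3), np.float64(0.597)), (np.float64(0.35), np.float64(0.535)), (np.float64(0.4), np.float64(0.544))]
-0.1 []
-0.05 []
side 3030
-0.45 [(np.float64(0.1), np.float64(0.63)), (np.float64(0.15), np.float64(0.645))]
-0.4 [(np.float64(0.1), np.float64(0.632)), (np.float64(0.15), np.float64(0.669))]
-0.35 []
-0.3 [(np.float64(0.15), np.float64(0.655))]
-0.25 [(np.float64(0.1), np.float64(0.666)), (np.float64(0.15), np.float64(0.657)), (np.float64(0.2), np.float64(0.729)), (np.float64(0.25), np.float64(0.668)), (np.float64(0.3), np.float64(0.738)), (np.float64(0.35), np.float64(0.531)), (np.float64(0.4), np.float64(0.541))]
-0.2 [(np.float64(0.1), np.float64(0.726)), (np.float64(0.15), np.float64(0.658)), (np.float64(0.2), np.float64(0.726)), (np.float64(0.25), np.float64(0.668)), (np.float64(0.3), np.float64(0.622)), (np.float64(0.35), np.float64(0.538)), (np.float64(0.4), np.float64(0.543))]
-0.15 [(np.float64(0.1), np.float64(0.663)), (np.float64(0.15), np.float64(0.66)), (np.float64(0.3), np.float64(0.596)), (np.float64(0.35), np.float64(0.539)), (np.float64(0.4), np.float64(0.547))]
-0.1 []
-0.05 []
```

View pics/sidec.png

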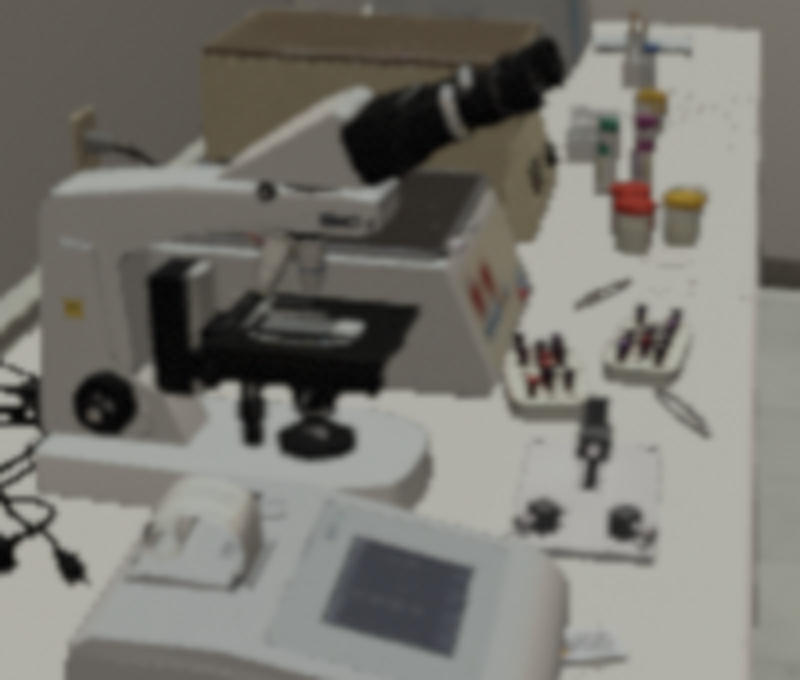

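```bash
cat >> h.py <<'E'
def go(*t):  # world target -> tool shift mm
    s=r.get_state();M=R.from_quat(s['eef_rot']).as_matrix()
    v=M.T@(np.array(t)-s['tool_pos'])*1000;print('shift',v.round(1),'n rows',np.abs(v).max()/41.7);return v
def rot(Mt):
    M=R.from_quat(r.get_state()['eef_rot']).as_matrix()
    v=R.from_matrix(M.T@Mt).as_rotvec();print('rot',v.round(4));return v
def orient(deg,lean):  # jaw dir angle, lean
    a=np.radians(deg);x=np.array([np.cos(a),np.sin(a),0]);y=np.array([0,0,-1.]);z=np.cross(x,y)
    return np.c_[x,y,z]@R.from_rotvec([-lean,0,0]).as_matrix()
E
python3 -m inch '[[0,0,0,0,0.102,0],[0,0,0,0,0.102,0],[0,0,0,0,0.102,0],[0,0,0,0,0.102,0],[0,0,0,0,0.103,0],[0,0,0,-0.1,0,0],[0,0,0,-0.1,0,0],[0,0,0,-0.1,0,0],[0,0,0,0,0,0]]'
python3 - <<'E'
from h import *
st();rot(orient(45,.3));go(.492,.39,.12)
E
```

```text
clock: 0.95
tool_pos: [0.1629, 0.6043, 0.2365]
eef_rot: [0.742, 0.311, -0.231, -0.547]
contact_force: [-2.3, 1.5, -1.5]
opening: 0.999
t 0.95 p [0.1629 0.6043 0.2365] F [-2.3  1.5 -1.5] op 88.0
[[0.701, 0.209, -0.682], [0.714, -0.209, 0.669], [-0.003, -0.955, -0.295]] q [-1.54  0.78  0.09  1.41  0.18  1.15 -0.77]
rot [-0.0002  0.0096 -0.0002]
shift [  78.   224.8 -333.4] n rows 7.995953381836135
```

```bash
python3 -m inch '[[8.7,25,-37,0,0,0],[8.7,25,-37,0,0,0],[8.7,25,-37,0,0,0],[8.7,25,-37,0,0,0],[8.7,25,-37,0,0,0],[8.7,25,-37,0,0,0],[8.7,25,-37,0,0,0],[8.7,25,-37,0,0,0],[8.7,25,-37,0,0,0],[0,0,0,0,0,0]]'
python3 - <<'E'
from h import *
st();rot(orient(45,.3));go(.492,.39,.007)
d=snap('wrist','w1.png')
print(proj(d,[.492,.39,.026]))
snap('side','s1.png')
E
```

```text
clock: 1.78
tool_pos: [0.4772, 0.3921, 0.1314]
eef_rot: [0.748, 0.303, -0.223, -0.547]
contact_force: [0.8, -0.8, 0.4]
opening: 1.006
t 1.78 p [0.4772 0.3921 0.1314] F [ 0.8 -0.8  0.4] op 88.6
[[0.717, 0.21, -0.665], [0.697, -0.219, 0.683], [-0.002, -0.953, -0.303]] q [-0.99  0.84  0.13  1.7   0.34  0.68 -0.4 ]
rot [ 0.0079 -0.0131 -0.0065]
shift [  9.4 122.1  26.5] n rows 2.928882720577808
[272.27052011 166.11339206]
```

View pics/w1.png

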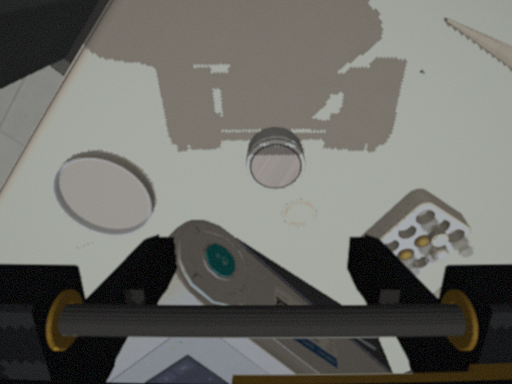

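View pics/s1.png

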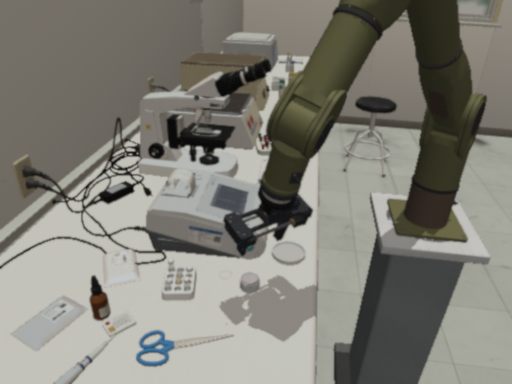

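```bash
python3 - <<'E'
from h import *
d=load('wrist')
i=cv2.cvtColor(d['img'],cv2.COLOR_RGB2BGR)
cv2.imwrite('pics/w1c.png',cv2.resize(i[115:205,225:325],None,fx=6,fy=6,interpolation=cv2.INTER_CUBIC))
print(pz(d,275.5,166,.026),pr(d,275,166))
E
```

```text
[0.49378298 0.39188192 0.026     ] [0.49278465 0.39222556 0.02757805]
```

View pics/w1c.png

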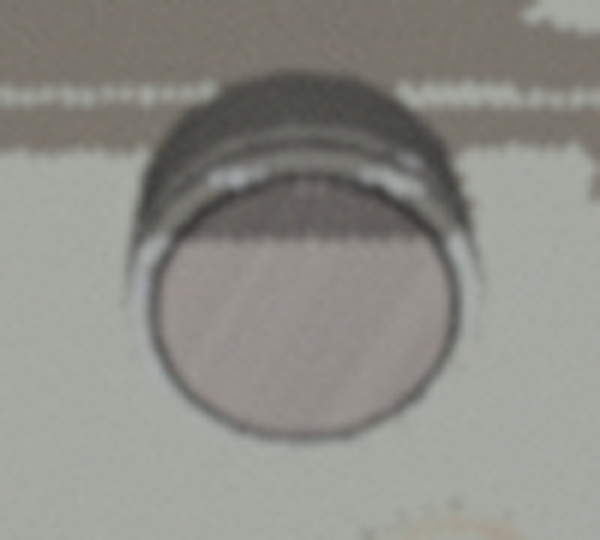

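```bash
python3 - <<'E'
from h import *
go(.493,.391,.04)
E
python3 -m inch '[[5,30,4,0.008,-0.013,-0.006],[5,30,4,0,0,0],[0,27,4,0,0,0],[0,0,0,0,0,0],[0,0,0,0,0,0]]'
python3 - <<'E'
from h import *
st();rot(orient(45,.3));go(.493,.391,.007);d=snap('wrist','w2.png')
print(pr(d,*[int(a) for a in proj(d,[.493,.391,.026])]))
E
```

```text
shift [ 9.3 94.2  6.2] n rows 2.2583788192058822
clock: 2.3
tool_pos: [0.4841, 0.4015, 0.0447]
eef_rot: [0.738, 0.313, -0.233, -0.55]
contact_force: [-0.4, -0.3, 0.1]
opening: 0.997
t 2.3 p [0.4841 0.4015 0.0447] F [-0.4 -0.3  0.1] op 87.9
[[0.696, 0.206, -0.688], [0.718, -0.199, 0.666], [-0.0, -0.958, -0.286]] q [-0.99  0.98  0.13  1.7   0.36  0.53 -0.43]
rot [-0.0095  0.0155  0.0045]
shift [-1.3 40.  -2.3] n rows 0.9601049803724182
[0.49243258 0.39145992 0.02610077]
```

View pics/w2.png

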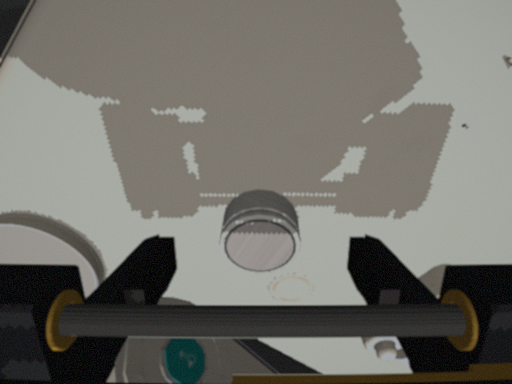

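```bash
python3 -m inch '[[-1,20,-1,-0.005,0.008,0.002],[0,19,-1,0,0,0],[0,0,0,0,0,0],[0,0,0,0,0,0]]'
python3 - <<'E'
from h import *
st();rot(orient(45,.3));go(.493,.391,.007)
E
```

```text
clock: 2.68
tool_pos: [0.4947, 0.392, 0.01]
eef_rot: [0.741, 0.311, -0.228, -0.549]
contact_force: [0.3, 0.4, 0.0]
opening: 0.996
t 2.68 p [0.4947 0.392  0.01  ] F [0.3 0.4 0. ] op 87.8
[[0.702, 0.211, -0.68], [0.712, -0.203, 0.672], [0.004, -0.956, -0.292]] q [-0.98  1.04  0.15  1.7   0.37  0.47 -0.44]
rot [-0.0035  0.0054  0.0057]
shift [-1.9  2.7  1.3] n rows 0.0645554417471115
```

```bash
python3 -m inch '[[-1.5,2.5,1,0,0.004,0.004],[0,0,0,0,0,0]]'
python3 - <<'E'
from h import *
st()
E
python3 -m inch '[[0,0,0,0,0,0],[0,0,0,0,0,0],[0,0,0,0,0,0],[0,0,0,0,0,0],[0,0,0,0,0,0],[0,0,0,0,0,0]]' 40 18
python3 - <<'E'
from h import *
st();rot(orient(45,.3))
E
```

```text
clock: 2.85
tool_pos: [0.4934, 0.3917, 0.0072]
eef_rot: [0.742, 0.309, -0.228, -0.55]
contact_force: [-0.7, 0.2, 0.2]
opening: 0.999
t 2.85 p [0.4934 0.3917 0.0072] F [-0.7  0.2  0.2] op 88.0
[[0.706, 0.208, -0.677], [0.709, -0.204, 0.675], [0.002, -0.957, -0.292]] q [-0.98  1.05  0.15  1.7   0.37  0.46 -0.45]
clock: 3.35
tool_pos: [0.4935, 0.3903, 0.0059]
eef_rot: [0.743, 0.308, -0.228, -0.549]
contact_force: [0.2, 0.2, 0.5]
opening: 0.569
t 3.35 p [0.4935 0.3903 0.0059] F [0.2 0.2 0.5] op 50.1
[[0.706, 0.207, -0.677], [0.708, -0.207, 0.675], [-0.0, -0.956, -0.293]] q [-0.98  1.05  0.15  1.7   0.37  0.46 -0.45]
rot [-0.003   0.0015  0.0002]
```

```bash
python3 -m inch '[[0,0,0,0,0,0],[0,0,0,0,0,0],[0,-10,-3,0,0,0],[0,-24,-7.3,0,0,0],[0,-36,-11,0,0,0],[0,-36,-11,0,0,0],[0,-36,-11,0,0,0],[0,0,0,0,0,0]]'
python3 - <<'E'
from h import *
st();snap('wrist','w3.png')
# plan: seat estimates
d=load('top')
E
```

```text
clock: 4.02
tool_pos: [0.4969, 0.3929, 0.1623]
eef_rot: [0.741, 0.311, -0.223, -0.551]
contact_force: [0.3, 1.0, -1.2]
opening: 0.541
t 4.02 p [0.4969 0.3929 0.1623] F [ 0.3  1.  -1.2] op 47.7
[[0.707, 0.216, -0.674], [0.708, -0.198, 0.678], [0.013, -0.956, -0.292]] q [-0.95  0.8   0.1   1.65  0.34  0.73 -0.35]
```

View pics/w3.png

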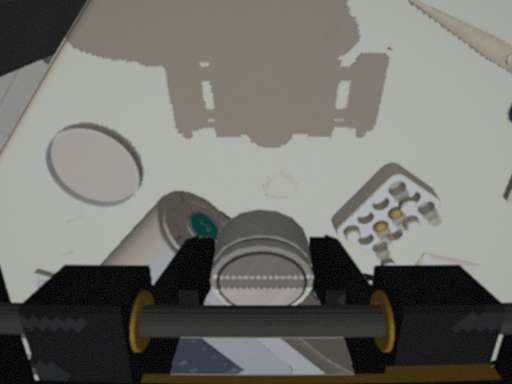

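```bash
python3 -m inch '[[0,-15,-5,0,-0.097,-0.03],[0,-15,-5,0,-0.097,-0.03],[0,-15,-5,0,-0.097,-0.03],[0,0,0,0,-0.097,-0.03],[0,0,0,0,-0.097,-0.03],[0,0,0,0,-0.097,-0.03],[0,0,0,0,-0.097,-0.03],[0,0,0,0,-0.097,-0.03],[0,0,0,0,0,0]]'
python3 - <<'E'
from h import *
st();rot(orient(91.5,.3));go(.43,.15,.21);go(.475,-.182,.16)
E
```

```text
clock: 4.82
tool_pos: [0.4937, 0.3867, 0.2003]
eef_rot: [0.56, 0.576, -0.428, -0.414]
contact_force: [-0.6, -0.1, -2.4]
opening: 0.54
t 4.82 p [0.4937 0.3867 0.2003] F [-0.6 -0.1 -2.4] op 47.6
[[-0.029, 0.291, -0.956], [1.0, 0.007, -0.028], [-0.002, -0.957, -0.291]] q [-0.78  0.67 -0.11  1.84  0.61  0.52  0.22]
rot [-0.005   0.0031 -0.0011]
shift [-234.8  -29.3   64.7] n rows 5.629729140578635
shift [-567.8   29.4   45.5] n rows 13.61683244358431
```

```bash
python3 -m inch '[[-39,-5,10,0,0,0],[-39,-5,10,0,0,0],[-39,-5,10,0,0,0],[-39,-5,10,0,0,0],[-39,-5,10,0,0,0],[-39,-5,10,0,0,0],[0,0,0,0,0,0]]'
python3 - <<'E'
from h import *
st();rot(orient(91.5,.3));go(.475,-.182,.16);snap('side','s2.png')
E
```

```text
clock: 5.4
tool_pos: [0.4305, 0.1435, 0.2116]
eef_rot: [0.565, 0.57, -0.427, -0.417]
contact_force: [-0.1, -1.2, -2.3]
opening: 0.542
t 5.4 p [0.4305 0.1435 0.2116] F [-0.1 -1.2 -2.3] op 47.8
[[-0.014, 0.287, -0.958], [1.0, -0.004, -0.016], [-0.008, -0.958, -0.287]] q [-0.63  0.47  0.15  2.35  0.87  0.1   0.22]
rot [-0.0088 -0.0092 -0.0113]
shift [-325.7   63.4  -22.7] n rows 7.809734056060177
```

View pics/s2.png

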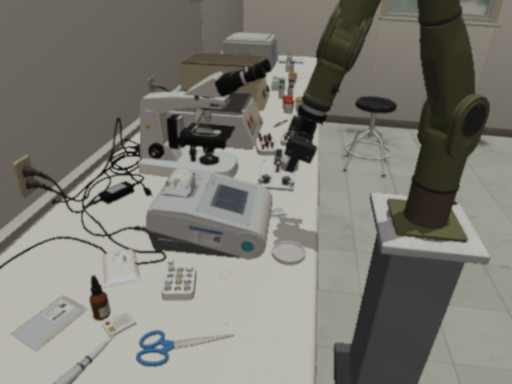

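```bash
python3 -m inch '[[-36,3,-7,0,0,0],[-36,5,-7,0,0,0],[-36,7,-3,0,0,0],[-36,7,-2,0,0,0],[0,0,0,0,0,0]]'
python3 - <<'E'
from h import *
st();rot(orient(91.5,.3));go(.475,-.182,.16);snap('side','s3.png');snap('top','t3.png')
E
```

```text
clock: 5.87
tool_pos: [0.4609, 0.0387, 0.2029]
eef_rot: [0.563, 0.573, -0.427, -0.416]
contact_force: [0.1, -0.5, -2.0]
opening: 0.537
t 5.87 p [0.4609 0.0387 0.2029] F [ 0.1 -0.5 -2. ] op 47.3
[[-0.02, 0.289, -0.957], [1.0, 0.002, -0.021], [-0.004, -0.957, -0.289]] q [-0.24  0.49  0.02  2.36  1.38  0.05 -0.01]
rot [-0.0065 -0.0044 -0.0053]
shift [-220.8   44.7    3.5] n rows 5.294220402869537
```

View pics/t3.png

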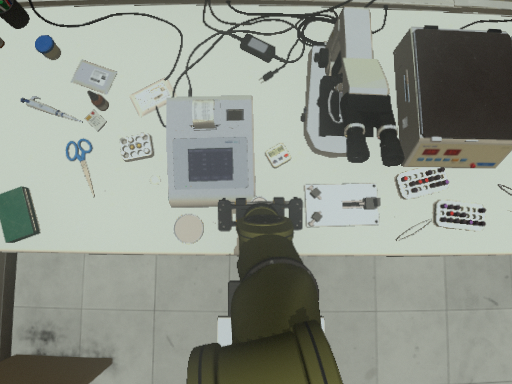

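```bash
cat > fk.py <<'E'
import numpy as np
from scipy.spatial.transform import Rotation as R
from scipy.optimize import least_squares
S=[([-1.263,0.689,-0.195,1.565,0.157,0.902,-0.215],[.1689,.6011,.2379],[[0.27,-0.0,-0.963],[0.963,-0.002,0.27],[-0.002,-1.0,-0.0]]),
([-1.54,.78,.09,1.41,.18,1.15,-.77],[.1629,.6043,.2365],[[0.701,0.209,-0.682],[0.714,-0.209,0.669],[-0.003,-0.955,-0.295]]),
([-.99,.84,.13,1.7,.34,.68,-.4],[.4772,.3921,.1314],[[0.717,0.21,-0.665],[0.697,-0.219,0.683],[-0.002,-0.953,-0.303]]),
([-.98,1.05,.15,1.7,.37,.46,-.45],[.4935,.3903,.0059],[[0.706,0.207,-0.677],[0.708,-0.207,0.675],[-0.0,-0.956,-0.293]]),
([-.78,.67,-.11,1.84,.61,.52,.22],[.4937,.3867,.2003],[[-0.029,0.291,-0.956],[1.0,0.007,-0.028],[-0.002,-0.957,-0.291]]),
([-.63,.47,.15,2.35,.87,.1,.22],[.4305,.1435,.2116],[[-0.014,0.287,-0.958],[1.0,-0.004,-0.016],[-0.008,-0.958,-0.287]]),
([-.24,.49,.02,2.36,1.38,.05,-.01],[.4609,.0387,.2029],[[-0.02,0.289,-0.957],[1.0,0.002,-0.021],[-0.004,-0.957,-0.289]])]
rz=lambda a:R.from_euler('z',a).as_matrix()
ry=lambda a:R.from_euler('y',a).as_matrix()
def fk(q,p,s,full=False):
    h,L1,L2,L3,e,o1,o7=p[:7]
    M=rz(s[0]*q[0]+o1);P=np.array([0,0,h])
    M=M@ry(q[1])@rz(s[1]*q[2]);P1=P+M@[e,0,L1]
    M=M@ry(q[3])@rz(s[2]*q[4]);P2=P1+M@[-e,0,L2]
    M=M@ry(q[5])@rz(s[3]*q[6]+o7);P3=P2+M@[0,0,L3]
    # tool: y = M z ; x = M x
    T=np.c_[M[:,0],M[:,2],np.cross(M[:,0],M[:,2])]
    return (P3,T,P1,P2) if full else (P3,T)
import itertools
def fit():
    best=None
    for s in itertools.product([-1,1],repeat=4):
        f=lambda p:np.concatenate([np.r_[(fk(q,p,s)[0]-x)*3,(fk(q,p,s)[1]-np.array(T)).ravel()*1] for q,x,T in S])
        for o7 in(0,1.57,3.14,-1.57):
            z=least_squares(f,[.3,.4,.4,.25,0,0,o7])
            if best is None or z.cost<best[0]: best=(z.cost,s,z.x,z.fun)
    return best
if __name__=='__main__':
    b=fit();print(b[0],b[1],b[2].round(3));print(np.abs(b[3].reshape(-1,12)).max(0).round(3))
    for q,x,T in S: 
        a=fk(q,b[2],b[1],True);print((a[0]-x).round(3),'elbow',a[2].round(3),'wrist',a[3].round(3))
E
python3 fk.py
```

```text
0.0038322589712837256 (-1, -1, -1, -1) [ 0.364  0.592  0.361  0.355 -0.018 -0.052  3.09 ]
[0.023 0.027 0.023 0.007 0.014 0.005 0.006 0.022 0.004 0.021 0.002 0.006]
[-0.008  0.009  0.002] elbow [0.131 0.339 0.832] wrist [0.161 0.61  0.594]
[-0.003  0.    -0.001] elbow [0.032 0.403 0.797] wrist [0.091 0.682 0.575]
[-0.001 -0.006 -0.001] elbow [0.252 0.347 0.772] wrist [0.405 0.468 0.468]
[-0.005 -0.001 -0.008] elbow [0.301 0.406 0.674] wrist [0.42  0.466 0.338]
[ 0.006 -0.004 -0.001] elbow [0.266 0.234 0.839] wrist [0.397 0.388 0.539]
[-0.006  0.002  0.005] elbow [0.21 0.14 0.9 ] wrist [0.321 0.152 0.555]
[0.001 0.004 0.005] elbow [0.258 0.049 0.895] wrist [0.361 0.046 0.548]
```

```bash
cat > ik.py <<'E'
from fk import *
from h import orient
b=fit();p,s=b[2],b[1]
lo=np.array([-3.01,-.46,-1.47,.13,-1,.04,-2.66]);hi=np.array([3.01,2.08,1.51,2.56,4.14,2.09,2.66])
E=np.array([[x,y,z] for y in(-.25,-.23,-.16,-.14) for x,z in((.53,.36),(.53,.4),(.545,.43))])
def seg(a,c):
    t=np.clip(((E-a)@(c-a))/((c-a)@(c-a)),0,1);return np.linalg.norm(E-a-t[:,None]*(c-a),axis=1).min()
q0s=[[-.24,.49,.02,2.36,1.38,.05,-.01],[.2,.6,.02,2.2,1.7,.3,-.2],[.3,.7,.3,2.0,2.5,.3,-1],[.3,.7,-.3,2.0,.5,.3,1],[.3,.7,.0,2.0,0,.3,1.9]]
for deg in(91.5,-88.5):
 for tgt in([.484,-.18,.10],[.484,-.18,.02],[.485,-.305,.046],[.485,-.24,.046]):
  for lean in ((.3,.22,.15,.08,0) if deg>0 else (-.15,)):
    T=orient(deg,lean);res=[]
    for q0 in q0s:
        f=lambda q:np.r_[(fk(q,p,s)[0]-tgt)*10,(fk(q,p,s)[1]-T).ravel()*3,.003*(np.array(q)-q0)]
        z=least_squares(f,np.clip(q0,lo+.01,hi-.01),bounds=(lo,hi))
        a=fk(z.x,p,s,True);m=np.minimum(z.x-lo,hi-z.x)
        if np.linalg.norm(a[0]-tgt)<.004: res.append((round(m.min(),2),z.x.round(2).tolist(),'clr tool',round(seg(a[0],a[3]),3),'fore',round(seg(a[3],a[2]),3),'w',a[3].round(2).tolist()))
    res.sort(key=lambda x:-x[0]);print(deg,tgt,lean,*res[:2],sep='\n  ')
E
python3 ik.py
```

```text
91.5
  [0.484, -0.18, 0.1]
  0.3
  (np.float64(0.22), [0.71, 0.84, -0.61, 2.34, 2.18, 0.4, -0.24], 'clr tool', np.float64(0.123), 'fore', np.float64(0.157), 'w', [0.38, -0.18, 0.44])
  (np.float64(0.22), [0.7, 0.83, -0.58, 2.34, 2.23, 0.38, -0.28], 'clr tool', np.float64(0.123), 'fore', np.float64(0.157), 'w', [0.38, -0.18, 0.44])
91.5
  [0.484, -0.18, 0.1]
  0.22
  (np.float64(0.17), [0.56, 0.78, -0.39, 2.26, 1.93, 0.21, -0.02], 'clr tool', np.float64(0.104), 'fore', np.float64(0.134), 'w', [0.41, -0.18, 0.45])
  (np.float64(0.14), [0.54, 0.78, -0.35, 2.26, 2.01, 0.18, -0.09], 'clr tool', np.float64(0.104), 'fore', np.float64(0.134), 'w', [0.41, -0.18, 0.45])
91.5
  [0.484, -0.18, 0.1]
  0.15
  (np.float64(0.28), [0.61, 0.8, -0.51, 2.17, 1.29, 0.32, 0.6], 'clr tool', np.float64(0.087), 'fore', np.float64(0.113), 'w', [0.43, -0.18, 0.45])
  (np.float64(0.21), [0.55, 0.79, -0.41, 2.16, 1.21, 0.25, 0.69], 'clr tool', np.float64(0.087), 'fore', np.float64(0.113), 'w', [0.43, -0.18, 0.45])
91.5
  [0.484, -0.18, 0.1]
  0.08
  (np.float64(0.46), [0.67, 0.84, -0.65, 2.1, 1.12, 0.5, 0.76], '
[... 6054 characters left out ...]
'w', [0.43, -0.18, 0.37])
-88.5
  [0.485, -0.305, 0.046]
  -0.15
  (np.float64(0.21), [0.76, 0.92, -0.38, 2.0, 1.03, 0.25, -2.01], 'clr tool', np.float64(0.107), 'fore', np.float64(0.113), 'w', [0.43, -0.31, 0.4])
  (np.float64(0.15), [0.56, 0.89, 0.04, 1.99, -0.71, 0.19, -0.26], 'clr tool', np.float64(0.107), 'fore', np.float64(0.113), 'w', [0.43, -0.31, 0.4])
-88.5
  [0.485, -0.24, 0.046]
  -0.15
  (np.float64(0.03), [0.53, 0.88, -0.18, 2.1, 1.16, 0.07, -2.27], 'clr tool', np.float64(0.092), 'fore', np.float64(0.098), 'w', [0.43, -0.24, 0.4])
  (np.float64(0.02), [0.52, 0.88, -0.11, 2.08, 0.13, 0.06, -1.22], 'clr tool', np.float64(0.092), 'fore', np.float64(0.098), 'w', [0.43, -0.24, 0.4])
```

```bash
python3 -m inch '[[-18,5,1,0,0,0],[-18,5,1,0,0,0],[-18,5,1,0,0,0],[-18,5,1,0,0,0],[0,0,0,0,0,0]]'
python3 - <<'E'
from h import *
st();rot(orient(91.5,.3));go(.475,-.182,.16)
E
```

```text
clock: 6.38
tool_pos: [0.4629, -0.0272, 0.183]
eef_rot: [0.561, 0.573, -0.428, -0.417]
contact_force: [-0.6, -1.0, -1.9]
opening: 0.542
t 6.38 p [ 0.4629 -0.0272  0.183 ] F [-0.6 -1.  -1.9] op 47.7
[[-0.022, 0.286, -0.958], [1.0, 0.004, -0.022], [-0.002, -0.958, -0.286]] q [ 0.12  0.54 -0.25  2.36  1.83  0.15 -0.3 ]
rot [-0.0103 -0.0029 -0.0032]
shift [-154.9   24.9   -1.6] n rows 3.71549623589374
```

Past the tight spot (q6 rising again). Carry on.

```bash
python3 -m inch '[[-25,4,0,0,0,0],[-25,4,0,0,0,0],[-25,4,0,0,0,0],[-25,4,0,0,0,0],[-25,4,0,0,0,0],[-25,4,0,0,0,0],[0,0,0,0,0,0],[0,0,0,0,0,0]]'
python3 - <<'E'
from h import *
st();rot(orient(91.5,.3));go(.484,-.182,.06);snap('wrist','w4.png');snap('side','s4.png')
E
```

```text
clock: 7.05
tool_pos: [0.4738, -0.1635, 0.1617]
eef_rot: [0.56, 0.575, -0.428, -0.416]
contact_force: [0.4, 0.4, -1.4]
opening: 0.538
t 7.05 p [ 0.4738 -0.1635  0.1617] F [ 0.4  0.4 -1.4] op 47.4
[[-0.028, 0.288, -0.957], [1.0, 0.008, -0.026], [0.0, -0.958, -0.288]] q [ 0.45  0.62 -0.23  2.26  1.73  0.04  0.15]
rot [-0.0079  0.0012  0.0007]
shift [-18.8 100.1  20. ] n rows 2.4012297244099123
```

View pics/w4.png

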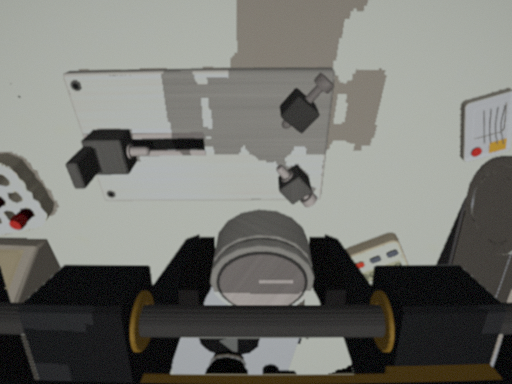

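View pics/s4.png

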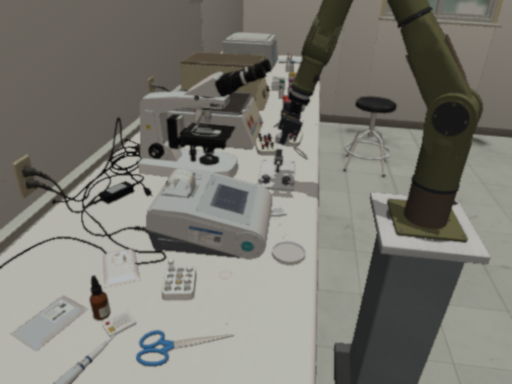

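```bash
python3 - <<'E'
from h import *
d=load('wrist')
i=cv2.cvtColor(d['img'],cv2.COLOR_RGB2BGR)
cv2.imwrite('pics/w4c.png',cv2.resize(i[60:215,255:345],None,fx=6,fy=6,interpolation=cv2.INTER_CUBIC)[:600*2][:930])
cv2.imwrite('pics/w4d.png',cv2.resize(i[60:210,60:215],None,fx=5,fy=5,interpolation=cv2.INTER_CUBIC))
E
```

```text
(no output)
```

View pics/w4c.png

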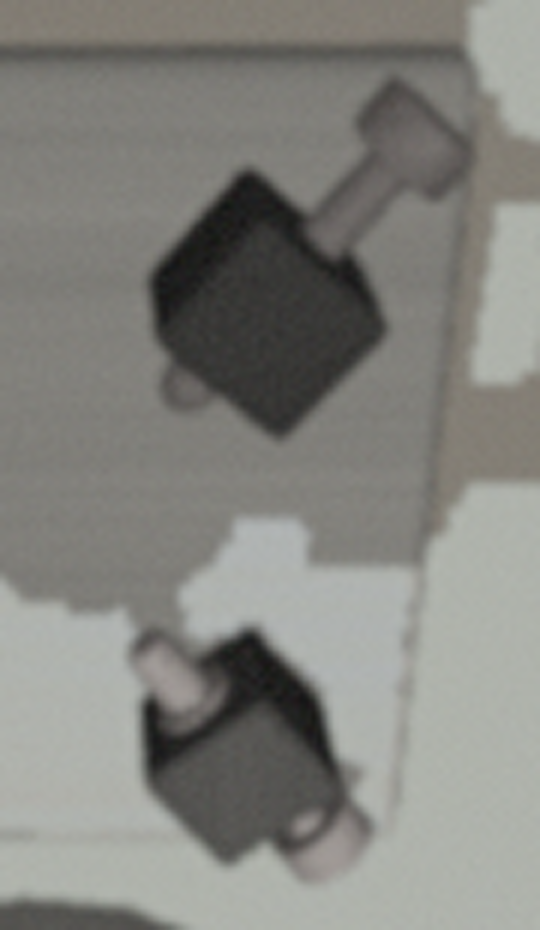

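View pics/w4d.png

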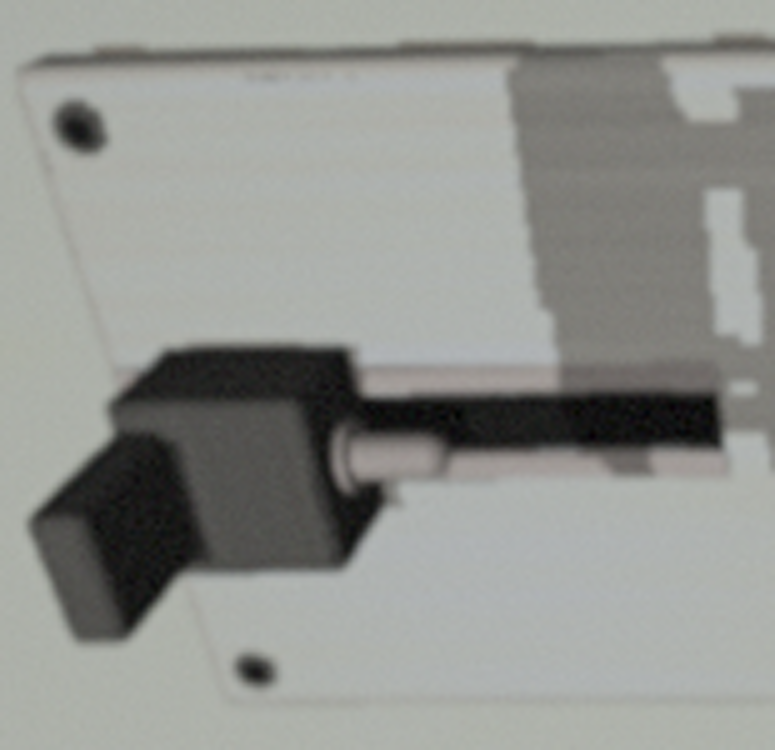

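```bash
python3 - <<'E'
from h import *
d=load('wrist')
c=lambda x,y:(x/6+255-.5,y/6+60-.5)
e=lambda x,y:(x/5+60-.5,y/5+60-.5)
for n,(u,v),z in[('-X+Y',c(462,68),.012),('+X+Y',c(392,830),.012),('-X-Y',e(22,72),.012),('+X-Y',e(228,698),.012),('a tip ctr',c(180,390),.025),('b tip',c(150,655),.025),('nose tip',e(447,455),.025),('tab top',e(80,575),.068),('slot end',e(722,420),.012),
 ('a top L',c(160,328),.038),('a top B',c(283,437),.038),('a top R',c(385,327),.038),('a top T',c(270,222),.038),('b top L',c(150,775),.038),('b top B',c(230,862),.038),('b top R',c(335,785),.038),('b top T',c(255,705),.038)]:
    print(n,pz(d,u,v,z).round(4))
E
```

```text
-X+Y [ 0.4196 -0.1075  0.012 ]
+X+Y [ 0.546  -0.1007  0.012 ]
-X-Y [ 0.4268 -0.3264  0.012 ]
+X-Y [ 0.5537 -0.3232  0.012 ]
a tip ctr [ 0.4616 -0.1436  0.025 ]
b tip [ 0.5048 -0.1453  0.025 ]
nose tip [ 0.4892 -0.2626  0.025 ]
tab top [ 0.4889 -0.308   0.068 ]
slot end [ 0.4875 -0.2154  0.012 ]
a top L [ 0.4476 -0.148   0.038 ]
a top B [ 0.4625 -0.1304  0.038 ]
a top R [ 0.4466 -0.1185  0.038 ]
a top T [ 0.4331 -0.1349  0.038 ]
b top L [ 0.5182 -0.1451  0.038 ]
b top B [ 0.5343 -0.1316  0.038 ]
b top R [ 0.5193 -0.1168  0.038 ]
b top T [ 0.5053 -0.1303  0.038 ]
```

```bash
python3 -m inch '[[-6,20,4,0,0,0],[-6,20,4,0,0,0],[-6,20,4,0,0,0],[0,20,4,0,0,0],[0,20,4,0,0,0],[0,0,0,0,0,0],[0,0,0,0,0,0]]'
python3 - <<'E'
from h import *
st();rot(orient(91.8,.3));go(.484,-.182,.025);snap('wrist','w5.png')
E
```

```text
clock: 7.73
tool_pos: [0.4816, -0.1799, 0.0627]
eef_rot: [0.557, 0.575, -0.43, -0.417]
contact_force: [0.2, -0.4, -1.7]
opening: 0.544
t 7.73 p [ 0.4816 -0.1799  0.0627] F [ 0.2 -0.4 -1.7] op 47.9
[[-0.031, 0.283, -0.959], [1.0, 0.009, -0.03], [0.001, -0.959, -0.283]] q [ 0.72  0.92 -0.64  2.26  2.06  0.44 -0.08]
rot [-0.0129 -0.0005  0.0005]
shift [-2.2 36.8  8.4] n rows 0.8820367392646865
```

View pics/w5.png

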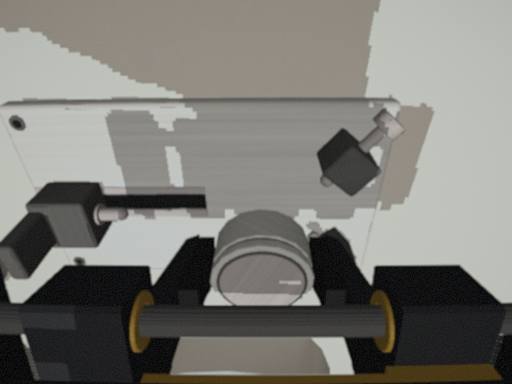

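```bash
python3 -m inch '[[-2,15,4,-0.01,0,0],[0,13,4,0,0,0],[0,6,2,0,0,0],[0,0,0,0,0,0],[0,0,0,0,0,0]]'
python3 - <<'E'
from h import *
st();rot(orient(91.8,.297));go(.484,-.182,.0185)
E
```

```text
clock: 8.2
tool_pos: [0.4825, -0.1837, 0.0287]
eef_rot: [0.561, 0.577, -0.427, -0.413]
contact_force: [-0.4, -0.5, -1.4]
opening: 0.538
t 8.2 p [ 0.4825 -0.1837  0.0287] F [-0.4 -0.5 -1.4] op 47.4
[[-0.03, 0.295, -0.955], [1.0, 0.006, -0.03], [-0.003, -0.956, -0.295]] q [ 0.76  1.01 -0.69  2.26  2.16  0.54 -0.14]
rot [ 0.0022 -0.0005 -0.003 ]
shift [ 1.6 10.2  1.5] n rows 0.24381644432075136
```

```bash
python3 -m inch '[[1,4,1,0,0,0],[0,3,0.8,0,0,0],[0,1,0.3,0,0,0],[0,0,0,0,0,0],[0,0,0,0,0,0]]'
python3 -m inch '[[0,1,0.3,0,0,0],[0,0,0,0,0,0],[0,0,0,0,0,0]]'
```

```text
clock: 8.62
tool_pos: [0.4823, -0.183, 0.0194]
eef_rot: [0.561, 0.577, -0.427, -0.413]
contact_force: [0.1, 1.1, -1.8]
opening: 0.542
clock: 8.87
tool_pos: [0.4823, -0.1831, 0.0183]
eef_rot: [0.561, 0.576, -0.427, -0.413]
contact_force: [0.0, -0.5, -2.3]
opening: 0.539
```

```bash
python3 -m inch '[[0,0.7,0.2,0,0,0],[0,0,0,0,0,0],[0,0,0,0,0,0]]'
python3 -m inch '[[0,0.6,0.2,0,0,0],[0,0,0,0,0,0],[0,0,0,0,0,0]]'
python3 -c "
from h import *
st();snap('side','s6.png')"
```

```text
clock: 9.12
tool_pos: [0.4824, -0.183, 0.0178]
eef_rot: [0.561, 0.577, -0.427, -0.413]
contact_force: [-0.5, -0.6, 0.5]
opening: 0.541
clock: 9.37
tool_pos: [0.4826, -0.183, 0.0177]
eef_rot: [0.561, 0.577, -0.427, -0.413]
contact_force: [-2.0, -0.2, 5.9]
opening: 0.541
t 9.37 p [ 0.4826 -0.183   0.0177] F [-2.  -0.2  5.9] op 47.7
[[-0.029, 0.295, -0.955], [1.0, 0.006, -0.029], [-0.003, -0.955, -0.295]] q [ 0.76  1.04 -0.7   2.26  2.18  0.57 -0.15]
```

```bash
python3 -m inch '[[0,-0.5,-0.2,0,0,0],[0,0,0,0,0,0]]'
python3 -m inch '[[0,0,0,0,0,0],[0,0,0,0,0,0],[0,0,0,0,0,0],[0,0,0,0,0,0]]' 58 10
python3 -c "
from h import *
st();snap('wrist','w7.png')"
```

```text
clock: 9.58
tool_pos: [0.4825, -0.183, 0.0177]
eef_rot: [0.561, 0.577, -0.427, -0.413]
contact_force: [-1.0, -0.0, 3.3]
opening: 0.538
clock: 9.92
tool_pos: [0.4824, -0.183, 0.0174]
eef_rot: [0.561, 0.576, -0.427, -0.413]
contact_force: [0.3, -0.0, 0.3]
opening: 0.654
t 9.92 p [ 0.4824 -0.183   0.0174] F [ 0.3 -0.   0.3] op 57.6
[[-0.029, 0.294, -0.955], [1.0, 0.007, -0.028], [-0.002, -0.956, -0.294]] q [ 0.76  1.04 -0.7   2.26  2.18  0.57 -0.15]
```

View pics/w7.png

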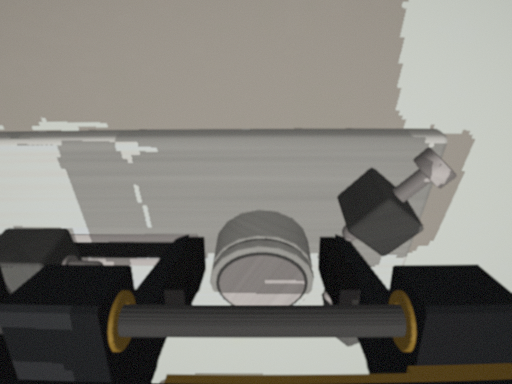

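```bash
python3 -m inch '[[2,0,0,0,0,0],[2,0,0,0,0,0],[1,0,0,0,0,0],[1,0,0,0,0,0],[1.5,0,0,0,0,0],[2,0,0,0,0,0],[2,0,0,0,0,0],[2,0,0,0,0,0],[2,0,0,0,0,0],[1,0,0,0,0,0],[0,0,0,0,0,0]]'
python3 -c "
from h import *
st();snap('wrist','w8.png')"
```

```text
clock: 10.88
tool_pos: [0.4819, -0.166, 0.0175]
eef_rot: [0.561, 0.577, -0.427, -0.413]
contact_force: [0.2, 0.0, 0.9]
opening: 0.656
t 10.88 p [ 0.4819 -0.166   0.0175] F [0.2 0.  0.9] op 57.8
[[-0.03, 0.294, -0.955], [1.0, 0.007, -0.029], [-0.002, -0.956, -0.294]] q [ 0.74  1.05 -0.72  2.28  2.18  0.61 -0.19]
```

View pics/w8.png

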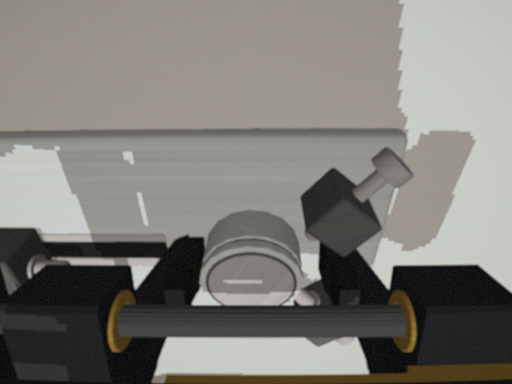

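```bash
python3 -m inch '[[0.8,0,0,0,0,0],[0.8,0,0,0,0,0],[0.8,0,0,0,0,0],[0.8,0,0,0,0,0],[0.8,0,0,0,0,0],[0,0,0,0,0,0]]'
python3 -m inch '[[0.6,0,0,0,0,0],[0.6,0,0,0,0,0],[0.6,0,0,0,0,0],[0,0,0,0,0,0]]'
python3 -c "
from h import *
st();snap('wrist','w9.png')"
```

```text
clock: 11.43
tool_pos: [0.4818, -0.1623, 0.0175]
eef_rot: [0.561, 0.577, -0.427, -0.413]
contact_force: [0.4, -0.7, 0.6]
opening: 0.658
clock: 11.77
tool_pos: [0.4817, -0.1606, 0.0175]
eef_rot: [0.561, 0.577, -0.427, -0.413]
contact_force: [0.2, 0.6, 0.0]
opening: 0.659
t 11.77 p [ 0.4817 -0.1606  0.0175] F [0.2 0.6 0. ] op 58.0
[[-0.029, 0.294, -0.955], [1.0, 0.007, -0.028], [-0.002, -0.956, -0.294]] q [ 0.73  1.06 -0.73  2.29  2.18  0.62 -0.2 ]
```

View pics/w9.png

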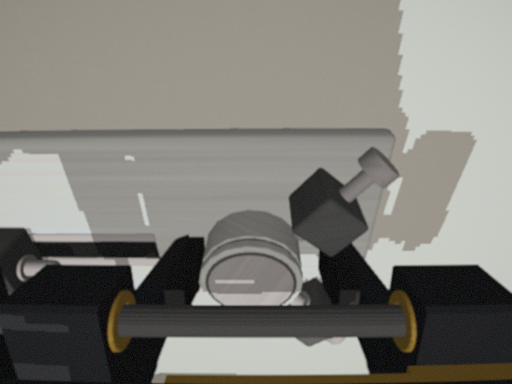

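```bash
python3 -m inch '[[0.5,0,0,0,0,0],[0.5,0,0,0,0,0],[0.5,0,0,0,0,0],[0,0,0,0,0,0]]'
python3 -m inch '[[0.5,0,0,0,0,0],[0.5,0,0,0,0,0],[0,0,0,0,0,0]]'
python3 -m inch '[[0.5,0,0,0,0,0],[0.5,0,0,0,0,0],[0,0,0,0,0,0]]'
```

```text
clock: 12.15
tool_pos: [0.4817, -0.1591, 0.0175]
eef_rot: [0.561, 0.577, -0.427, -0.413]
contact_force: [-0.3, -0.5, 0.5]
opening: 0.655
clock: 12.4
tool_pos: [0.4816, -0.1581, 0.0175]
eef_rot: [0.561, 0.577, -0.427, -0.413]
contact_force: [-0.2, 0.1, -0.3]
opening: 0.662
clock: 12.65
tool_pos: [0.4816, -0.1572, 0.0174]
eef_rot: [0.561, 0.577, -0.427, -0.413]
contact_force: [0.1, -0.9, 0.0]
opening: 0.657
```

```bash
python3 -c "
from h import *
st();d=snap('wrist');i=cv2.cvtColor(d['img'],cv2.COLOR_RGB2BGR)
cv2.imwrite('pics/w10.png',cv2.resize(i[150:350,170:410],None,fx=3,fy=3,interpolation=cv2.INTER_CUBIC))"
```

```text
t 12.65 p [ 0.4816 -0.1572  0.0174] F [ 0.1 -0.9  0. ] op 57.9
[[-0.029, 0.294, -0.955], [1.0, 0.006, -0.028], [-0.002, -0.956, -0.294]] q [ 0.72  1.06 -0.74  2.29  2.18  0.63 -0.21]
```

View pics/w10.png

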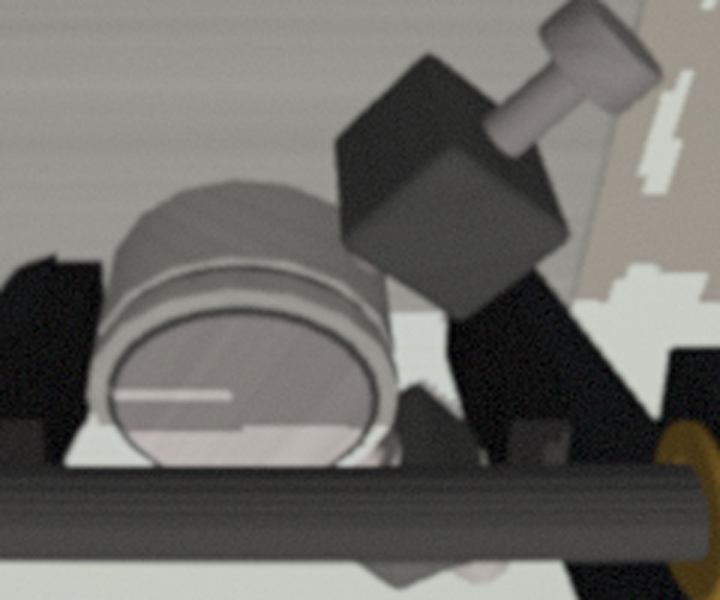

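```bash
for k in 1; do python3 -m inch '[[0.4,0,0,0,0,0],[0.4,0,0,0,0,0],[0,0,0,0,0,0]]'; done
python3 -m inch '[[0.4,0,0,0,0,0],[0.4,0,0,0,0,0],[0,0,0,0,0,0]]'
python3 -m inch '[[0.4,0,0,0,0,0],[0.4,0,0,0,0,0],[0,0,0,0,0,0]]'|grep -v rot
```

```text
clock: 12.95
tool_pos: [0.4815, -0.1565, 0.0174]
eef_rot: [0.561, 0.576, -0.427, -0.413]
contact_force: [-0.2, -1.4, 0.1]
opening: 0.653
clock: 13.2
tool_pos: [0.4816, -0.1563, 0.0174]
eef_rot: [0.561, 0.576, -0.427, -0.413]
contact_force: [-0.1, -1.8, -0.2]
opening: 0.656
clock: 13.45
tool_pos: [0.4817, -0.156, 0.0174]
contact_force: [0.3, -4.0, 0.4]
opening: 0.659
```

```bash
python3 -m inch '[[-1,0,0,0,0,0],[-2,0,0,0,0,0],[-2,0,0,0,0,0],[0,0,0,0,0,0]]'|grep -v rot
python3 -m inch '[[0,-5,-1.5,0,0,0],[0,-10,-3,0,0,0],[0,-20,-6,0,0,0],[0,-20,-6,0,0,0],[0,-20,-6,0,0,0],[0,0,0,0,0,0],[0,0,0,0,0,0]]'
python3 -c "
from h import *
st();d=snap('wrist','w11.png');i=cv2.cvtColor(d['img'],cv2.COLOR_RGB2BGR)
cv2.imwrite('pics/w11c.png',cv2.resize(i[100:300,150:400],None,fx=3,fy=3,interpolation=cv2.INTER_CUBIC))"
```

```text
clock: 13.78
tool_pos: [0.4816, -0.1591, 0.0175]
contact_force: [-0.2, 0.3, 0.2]
opening: 0.654
clock: 14.37
tool_pos: [0.4818, -0.1594, 0.0971]
eef_rot: [0.561, 0.577, -0.427, -0.412]
contact_force: [-0.9, 0.0, -1.1]
opening: 0.662
t 14.37 p [ 0.4818 -0.1594  0.0971] F [-0.9  0.  -1.1] op 58.3
[[-0.03, 0.296, -0.955], [1.0, 0.006, -0.03], [-0.003, -0.955, -0.296]] q [ 0.69  0.84 -0.66  2.28  1.98  0.42 -0.08]
```

View pics/w11c.png

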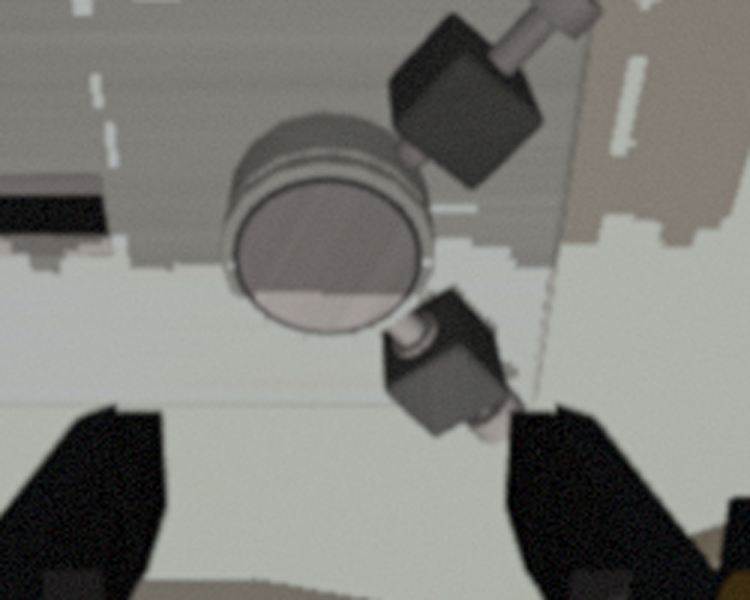

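```bash
python3 -c "
from h import *
d=load('wrist');i=cv2.cvtColor(d['img'],cv2.COLOR_RGB2BGR)
cv2.imwrite('pics/w11d.png',cv2.resize(i[125:235,250:330],None,fx=7,fy=7,interpolation=cv2.INTER_CUBIC))"
```

```text
(no output)
```

View pics/w11d.png

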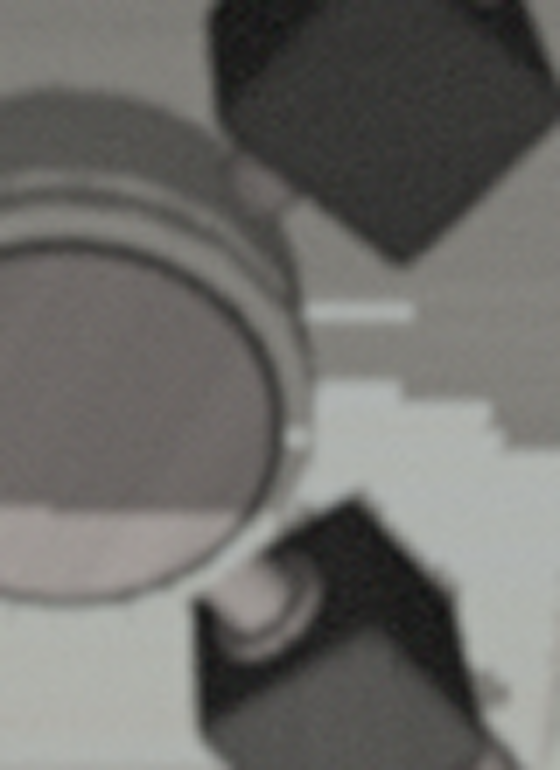

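```bash
cat > seat.py <<'E'
from h import *
d=load('wrist')
c=lambda x,y:(x/7+250-.5,y/7+125-.5)
seat=np.array([.4843,-.1623]);yaw=np.radians(91.8)
ax=lambda a:np.array([np.cos(a),np.sin(a)])
A=ax(yaw+np.radians(50));B=ax(yaw-np.radians(50));X=ax(yaw);Y=ax(yaw+np.pi/2)
# check stops in this picture
def face(cen,a): return cen-.011*a
E
python3 - <<'E'
from seat import *
i=d['img']
# ellipse of mirror top outer rim: sample
print('mirror top',pz(d,260-.3,185.3,.038).round(4))
for n,(u,v) in [('a B',c(402,265)),('a L',c(228,120)),('b T',c(365,630)),('b L',c(208,740)),('b face top? ',c(360,497))]: print(n,pz(d,u,v,.038).round(4))
for n,(u,v) in [('a scr',c(262,185)),('b scr',c(238,590))]: print(n,pz(d,u,v,.025).round(4))
# model: predicted projection of mirror top circle for candidates
for m in ([.4843,-.1623],[.483,-.160]): print(proj(d,[*m,.038]),[proj(d,[m[0]+.024*np.cos(t),m[1]+.024*np.sin(t),.038]).round(1).tolist() for t in (0,1.57,3.14,4.71)])
E
```

```text
mirror top [ 0.481  -0.1601  0.038 ]
a B [ 0.4626 -0.1308  0.038 ]
a L [ 0.4487 -0.1474  0.038 ]
b T [ 0.5049 -0.1298  0.038 ]
b L [ 0.5202 -0.1447  0.038 ]
b face top?  [ 0.4884 -0.132   0.038 ]
a scr [ 0.4617 -0.1427  0.025 ]
b scr [ 0.5103 -0.1416  0.025 ]
[256.25533353 189.33880918] [[255.6, 217.1], [292.1, 190.3], [257.1, 157.8], [220.3, 188.3]]
[259.75067245 187.82341707] [[258.8, 215.8], [295.7, 188.8], [260.8, 156.0], [223.7, 186.8]]
```

```bash
python3 -m inch '[[25,-10,-3,0,0,0],[30,-10,-3,0,0,0],[30,-10,-3,0,0,0],[30,-10,-3,0,0,0],[15,-5,-2,0,0,0],[0,0,0,0,0,0],[0,0,0,0,0,0]]'|head -2
python3 -c "
from h import *
st();d=snap('wrist','w12.png');print(d['wfc'][:3,3])"
```

```text
clock: 15.0
tool_pos: [0.4772, -0.0292, 0.1419]
t 15.0 p [ 0.4772 -0.0292  0.1419] F [-0.   0.1  0.5] op 57.9
[[-0.031, 0.293, -0.956], [1.0, 0.007, -0.03], [-0.002, -0.956, -0.293]] q [ 0.43  0.74 -0.77  2.35  1.79  0.52 -0.25]
[ 0.3585016  -0.03186186  0.25904241]
```

View pics/w12.png

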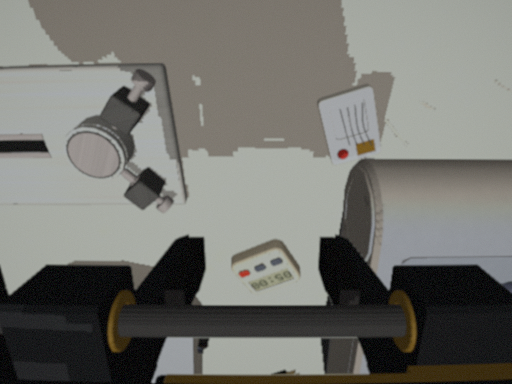

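```bash
python3 -c "
from h import *
d=load('wrist');i=cv2.cvtColor(d['img'],cv2.COLOR_RGB2BGR)
cv2.imwrite('pics/w12c.png',cv2.resize(i[60:220,55:195],None,fx=5,fy=5,interpolation=cv2.INTER_CUBIC)[200:])
cv2.imwrite('pics/w12d.png',cv2.resize(i[140:215,100:180],None,fx=8,fy=8,interpolation=cv2.INTER_CUBIC))"
```

```text
(no output)
```

View pics/w12d.png

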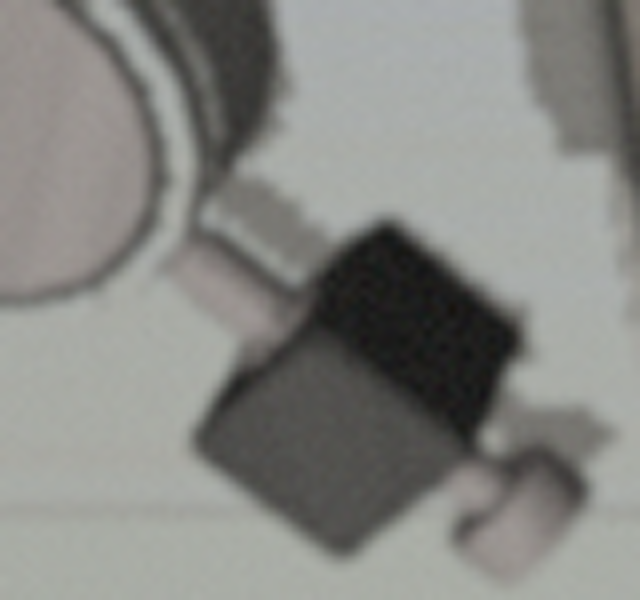

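View pics/w12c.png

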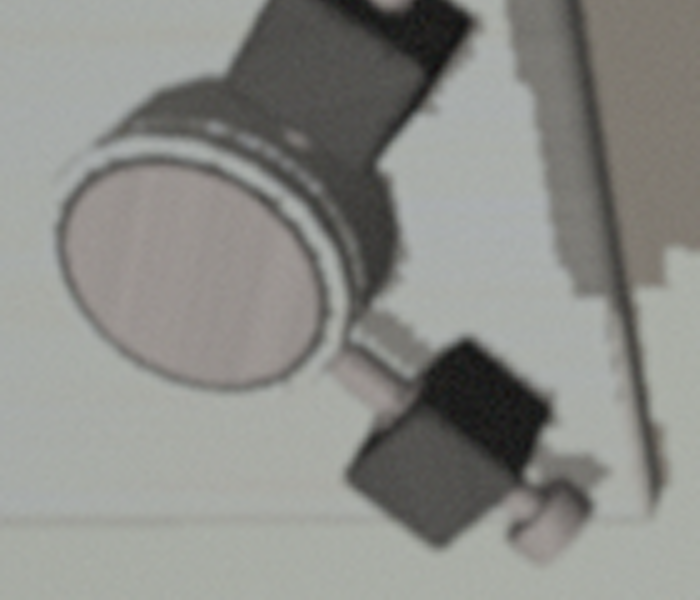

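```bash
python3 -m inch '[[-25,8,3,0,0,0],[-30,8,3,0,0,0],[-30,8,3,0,0,0],[-30,8,3,0,0,0],[-25,7,2,0,0,0],[0,0,0,0,0,0],[0,0,0,0,0,0]]' 40|head -2
python3 -c "
from h import *
st();rot(orient(91.8,.3));go(.489,-.308,.1)"
```

```text
clock: 15.63
tool_pos: [0.478, -0.173, 0.0999]
t 15.63 p [ 0.478  -0.173   0.0999] F [ 0.6  0.2 -0.2] op 40.1
[[-0.022, 0.291, -0.956], [1.0, 0.004, -0.022], [-0.002, -0.957, -0.291]] q [ 0.7   0.82 -0.63  2.27  1.96  0.38 -0.03]
rot [-0.0045 -0.0079 -0.005 ]
shift [-135.2    2.6   -7.6] n rows 3.2428202931130734
```

```bash
python3 -m inch '[[-20,0.5,-1,0,-0.004,0],[-24,0.5,-1,0,0,0],[-24,0.5,-1,0,0,0],[-24,0.5,-1,0,0,0],[-24,0.5,-1,0,0,0],[-19,0,-2,0,0,0],[0,0,0,0,0,0],[0,0,0,0,0,0]]'|head -2
python3 -c "
from h import *
st();rot(orient(91.8,.3));go(.489,-.308,.075);snap('wrist','w13.png');snap('side','s13.png')"
```

```text
clock: 16.3
tool_pos: [0.4897, -0.2807, 0.1005]
t 16.3 p [ 0.4897 -0.2807  0.1005] F [-0.3  1.3  0.4] op 40.2
[[-0.03, 0.297, -0.954], [1.0, 0.001, -0.031], [-0.008, -0.955, -0.297]] q [ 0.76  0.8  -0.38  2.1   1.5   0.12  0.64]
rot [ 0.0015  0.001  -0.0078]
shift [-27.1  24.1   9.1] n rows 0.6488841423862283
```

View pics/w13.png

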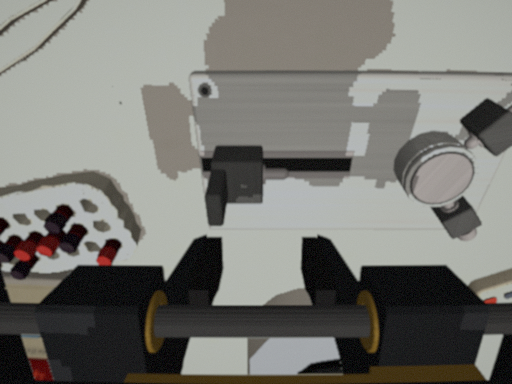

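```bash
python3 -m inch '[[-9,3,1,0,0,0],[-9,3,1,0,0,0],[-9,3,1,0,0,-0.004],[0,0,0,0,0,0],[0,0,0,0,0,0]]'|head -2
python3 -c "
from h import *
st();rot(orient(91.8,.3));go(.489,-.308,.046);d=snap('wrist','w14.png');print(proj(d,[.489,-.308,.068]))"
```

```text
clock: 16.82
tool_pos: [0.4904, -0.3079, 0.0914]
t 16.82 p [ 0.4904 -0.3079  0.0914] F [ 0.7 -0.3 -0.5] op 40.0
[[-0.032, 0.297, -0.954], [0.999, 0.005, -0.032], [-0.005, -0.955, -0.297]] q [ 0.84  0.84 -0.44  2.05  1.31  0.16  0.9 ]
rot [ 0.0016  0.002  -0.0044]
shift [ 0.1 42.9 14.9] n rows 1.029630259222745
[260.25437425 219.36322843]
```

View pics/w14.png

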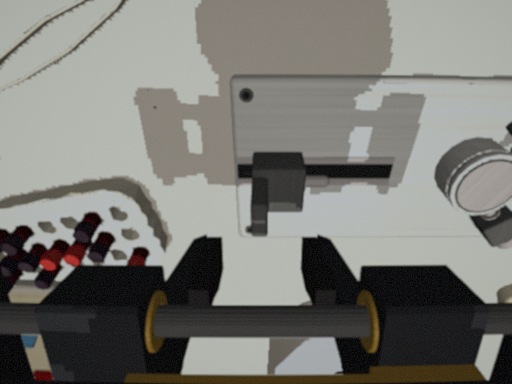

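```bash
python3 -m inch '[[0,14,5,0,0,0],[0,14,5,0,0,0],[0,14,4.5,0,0,0],[0,0,0,0,0,0],[0,0,0,0,0,0]]'|head -2
python3 -c "
from h import *
st();rot(orient(91.8,.3));go(.489,-.308,.046);d=snap('wrist','w15.png');print(proj(d,[.489,-.308,.068]))"
```

```text
clock: 17.28
tool_pos: [0.4894, -0.3081, 0.0545]
t 17.28 p [ 0.4894 -0.3081  0.0545] F [ 0.9 -0.1  0. ] op 39.6
[[-0.033, 0.296, -0.955], [0.999, 0.005, -0.033], [-0.005, -0.955, -0.296]] q [ 0.86  0.92 -0.47  2.06  1.76  0.19  0.47]
rot [ 0.0007  0.0028 -0.0045]
shift [0.1 8.  2.9] n rows 0.1919380484309213
[259.99776165 270.92997775]
```

View pics/w15.png

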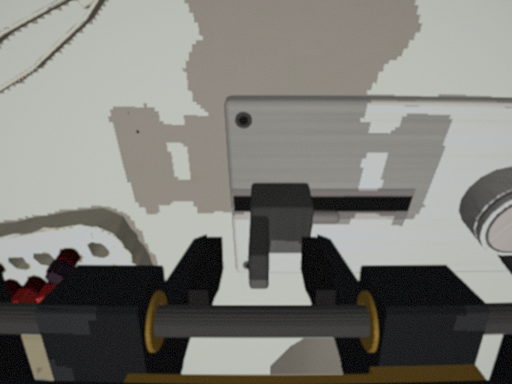

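```bash
python3 -m inch '[[0,5,1.5,0,0,0],[0,2.5,1,0,0,0],[0,0,0,0,0,0]]'|head -2
python3 -m inch '[[0,0,0,0,0,0],[0,0,0,0,0,0],[0,0,0,0,0,0],[0,0,0,0,0,0],[0,0,0,0,0,0],[0,0,0,0,0,0]]' 5 30
python3 -c "
from h import *
st();go(.4863,-.226,.047)"
```

```text
clock: 17.58
tool_pos: [0.4894, -0.3095, 0.0472]
clock: 18.08
tool_pos: [0.4895, -0.3097, 0.0471]
eef_rot: [0.562, 0.577, -0.428, -0.41]
contact_force: [-0.5, -0.6, 2.0]
opening: 0.112
t 18.08 p [ 0.4895 -0.3097  0.0471] F [-0.5 -0.6  2. ] op 9.9
[[-0.031, 0.297, -0.954], [0.999, 0.002, -0.032], [-0.008, -0.955, -0.297]] q [ 0.88  0.94 -0.5   2.06  1.8   0.23  0.44]
shift [83.7 -0.8  0.4] n rows 2.0080608921417986
```

```bash
python3 -m inch '[[2,0,0,0,0,0],[4,0,0,0,0,0],[6,-0.1,0,0,0,0],[6,-0.1,0,0,0,0],[6,0,0,0,0,0],[6,-0.1,0,0,0,0],[6,0,0,0,0,0],[5,-0.1,0,0,0,0],[5,0,0,0,0,0],[4,0,0,0,0,0],[0,0,0,0,0,0]]'
python3 -c "
from h import *
st();go(.4863,-.226,.047)
r0=orient(91.8,.3);rot(r0)"
```

```text
clock: 19.0
tool_pos: [0.4879, -0.2648, 0.0471]
eef_rot: [0.566, 0.573, -0.429, -0.409]
contact_force: [-1.2, -8.4, 3.4]
opening: 0.108
t 19.0 p [ 0.4879 -0.2648  0.0471] F [-1.2 -8.4  3.4] op 9.5
[[-0.025, 0.297, -0.955], [1.0, -0.008, -0.029], [-0.017, -0.955, -0.297]] q [ 0.89  0.97 -0.66  2.14  1.92  0.41  0.25]
shift [38.8 -0.8  0.4] n rows 0.9311743107704256
rot [ 0.0013 -0.001  -0.0177]
```

```bash
python3 -m inch '[[3,0,0,0,0,-0.004],[3,0,0,0,0,-0.004],[3,0,0,0,0,-0.004],[3,-0.1,0,0,0,0],[3,-0.1,0,0,0,0],[3,-0.1,0,0,0,0],[2,0,0,0,0,0],[2,0,0,0,0,0],[1,0,0,0,0,0],[0,0,0,0,0,0],[0,0,0,0,0,0]]'
python3 -c "
from h import *
st();d=snap('wrist','w16.png');i=cv2.cvtColor(d['img'],cv2.COLOR_RGB2BGR)
cv2.imwrite('pics/w16c.png',cv2.resize(i[150:300,230:480],None,fx=3,fy=3,interpolation=cv2.INTER_CUBIC))"
```

```text
clock: 19.92
tool_pos: [0.4871, -0.2428, 0.0471]
eef_rot: [0.563, 0.576, -0.427, -0.412]
contact_force: [0.2, -8.9, 0.4]
opening: 0.111
t 19.92 p [ 0.4871 -0.2428  0.0471] F [ 0.2 -8.9  0.4] op 9.8
[[-0.028, 0.297, -0.955], [1.0, 0.002, -0.028], [-0.006, -0.955, -0.297]] q [ 0.88  0.98 -0.7   2.17  1.95  0.45  0.19]
```

View pics/w16c.png

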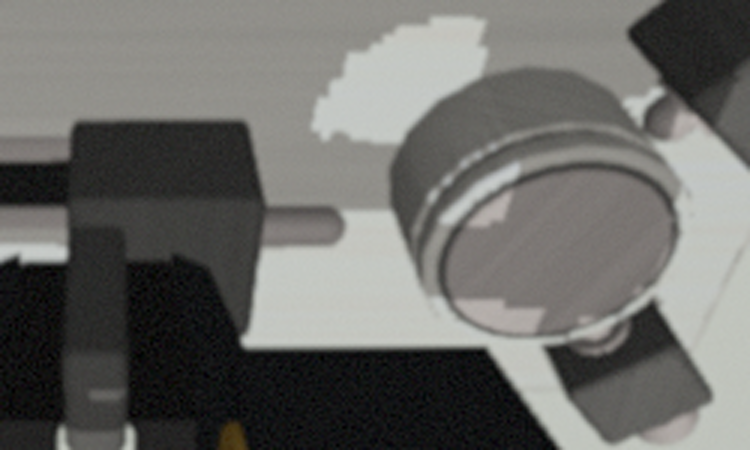

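```bash
python3 -m inch '[[1,0,0,0,0,0],[1,0,0,0,0,0],[1,0,0,0,0,0],[1,0,0,0,0,0],[1,0,0,0,0,0],[1,0,0,0,0,0],[1,0,0,0,0,0],[1,0,0,0,0,0],[0,0,0,0,0,0],[0,0,0,0,0,0]]'
python3 -c "
from h import *
st();d=snap('wrist','w17.png');i=cv2.cvtColor(d['img'],cv2.COLOR_RGB2BGR)
cv2.imwrite('pics/w17c.png',cv2.resize(i[170:270,300:430],None,fx=5,fy=5,interpolation=cv2.INTER_CUBIC))"
```

```text
clock: 20.8
tool_pos: [0.4869, -0.2349, 0.0471]
eef_rot: [0.563, 0.576, -0.427, -0.412]
contact_force: [0.2, -9.8, 1.4]
opening: 0.113
t 20.8 p [ 0.4869 -0.2349  0.0471] F [ 0.2 -9.8  1.4] op 9.9
[[-0.027, 0.297, -0.955], [1.0, 0.002, -0.028], [-0.007, -0.955, -0.297]] q [ 0.87  0.98 -0.72  2.18  1.96  0.47  0.17]
```

View pics/w17c.png

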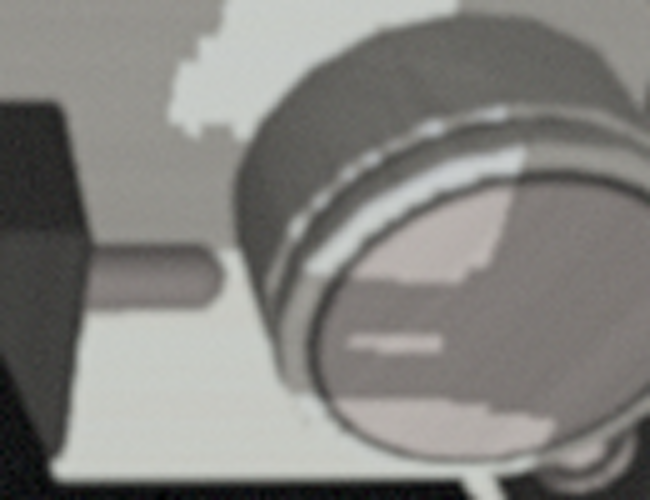

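```bash
python3 -m inch '[[0.5,0,0,0,0,0],[0.5,0,0,0,0,0],[0.5,0,0,0,0,0],[0.5,0,0,0,0,0],[0,0,0,0,0,0]]'|sed -n '2p;4p'
python3 -m inch '[[0.5,0,0,0,0,0],[0.5,0,0,0,0,0],[0,0,0,0,0,0]]'|sed -n '2p;4p'
python3 -m inch '[[0.5,0,0,0,0,0],[0.5,0,0,0,0,0],[0,0,0,0,0,0]]'|sed -n '2p;4p'
python3 -c "
from h import *
st();d=snap('wrist','w18.png');i=cv2.cvtColor(d['img'],cv2.COLOR_RGB2BGR)
cv2.imwrite('pics/w18c.png',cv2.resize(i[170:270,300:430],None,fx=5,fy=5,interpolation=cv2.INTER_CUBIC))"
```

```text
tool_pos: [0.4868, -0.233, 0.0471]
contact_force: [0.3, -10.2, 1.3]
tool_pos: [0.4868, -0.2321, 0.0471]
contact_force: [0.3, -10.2, 1.1]
tool_pos: [0.4867, -0.2314, 0.047]
contact_force: [0.6, -11.0, 1.6]
t 21.77 p [ 0.4867 -0.2314  0.047 ] F [  0.6 -11.    1.6] op 9.8
[[-0.027, 0.297, -0.955], [1.0, 0.001, -0.028], [-0.008, -0.955, -0.297]] q [ 0.87  0.98 -0.73  2.19  1.96  0.48  0.15]
```

View pics/w18c.png

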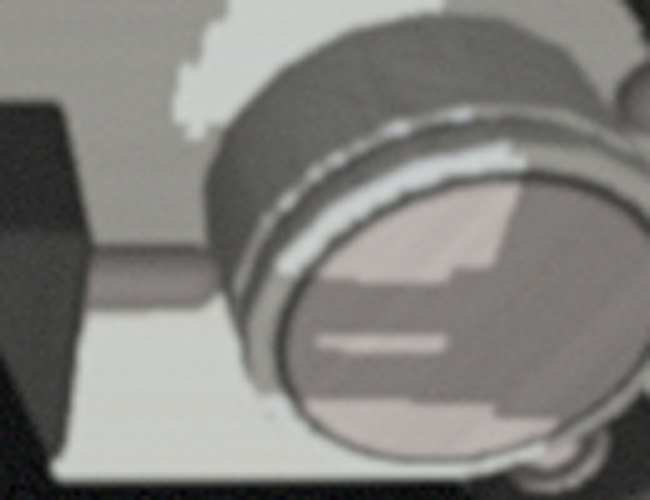

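```bash
python3 -m inch '[[0.5,0,0,0,0,0],[0.5,0,0,0,0,0],[0.5,0,0,0,0,0],[0.5,0,0,0,0,0],[0,0,0,0,0,0],[0,0,0,0,0,0]]'|sed -n '2p;4p'
python3 -m inch '[[0.5,0,0,0,0,0],[0.5,0,0,0,0,0],[0,0,0,0,0,0],[0,0,0,0,0,0]]'|sed -n '2p;4p'
python3 -c "
from h import *
st();d=snap('wrist','w19.png');i=cv2.cvtColor(d['img'],cv2.COLOR_RGB2BGR)
cv2.imwrite('pics/w19c.png',cv2.resize(i[170:270,300:430],None,fx=5,fy=5,interpolation=cv2.INTER_CUBIC))"
```

```text
tool_pos: [0.4867, -0.23, 0.0471]
contact_force: [0.1, -11.1, 1.8]
tool_pos: [0.4867, -0.2293, 0.0471]
contact_force: [1.3, -11.6, 1.5]
t 22.65 p [ 0.4867 -0.2293  0.0471] F [  1.3 -11.6   1.5] op 9.6
[[-0.026, 0.297, -0.955], [1.0, -0.001, -0.027], [-0.009, -0.955, -0.297]] q [ 0.87  0.99 -0.73  2.19  1.97  0.49  0.14]
```

View pics/w19c.png

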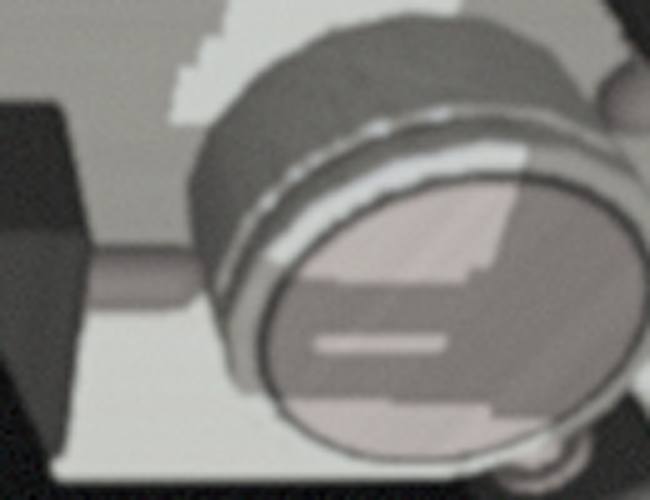

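```bash
python3 -m inch '[[0.5,0,0,0,0,0],[0.5,0,0,0,0,0],[0.5,0,0,0,0,0],[0.5,0,0,0,0,0],[0.5,0,0,0,0,0],[0.5,0,0,0,0,0],[0.5,0,0,0,0,0],[0,0,0,0,0,0],[0,0,0,0,0,0]]'|sed -n '2p;4p'
python3 -c "
from h import *
st();d=snap('wrist','w20.png');i=cv2.cvtColor(d['img'],cv2.COLOR_RGB2BGR)
cv2.imwrite('pics/w20c.png',cv2.resize(i[170:270,300:430],None,fx=5,fy=5,interpolation=cv2.INTER_CUBIC))"
```

```text
tool_pos: [0.4866, -0.2267, 0.0471]
contact_force: [1.3, -14.0, 2.3]
t 23.45 p [ 0.4866 -0.2267  0.0471] F [  1.3 -14.    2.3] op 9.6
[[-0.024, 0.297, -0.955], [1.0, -0.003, -0.026], [-0.011, -0.955, -0.297]] q [ 0.86  0.99 -0.74  2.2   1.97  0.5   0.13]
```

View pics/w20c.png

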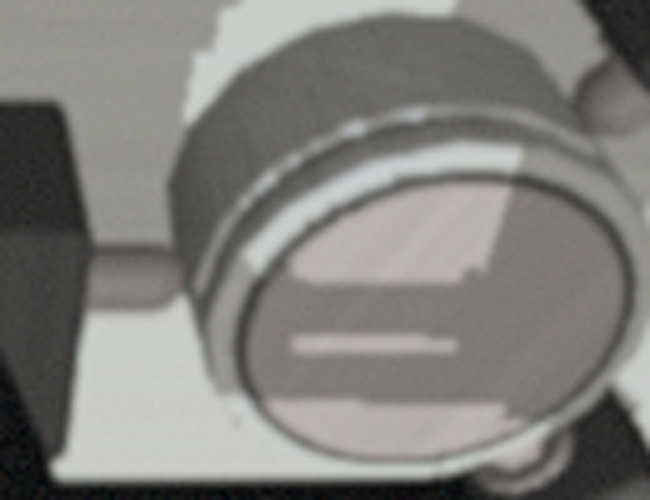

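```bash
python3 -m inch '[[0,0,0,0,0,0],[0,0,0,0,0,0],[0,0,0,0,0,0],[0,0,0,0,0,0],[0,0,0,0,0,0]]' 34
python3 -c "
from h import *
st();d=snap('wrist','w21.png');i=cv2.cvtColor(d['img'],cv2.COLOR_RGB2BGR)
cv2.imwrite('pics/w21c.png',cv2.resize(i[150:300,230:480],None,fx=3,fy=3,interpolation=cv2.INTER_CUBIC))"
```

```text
clock: 23.92
tool_pos: [0.4861, -0.2171, 0.0472]
eef_rot: [0.558, 0.581, -0.425, -0.413]
contact_force: [-0.0, -0.5, 0.1]
opening: 0.387
t 23.92 p [ 0.4861 -0.2171  0.0472] F [-0.  -0.5  0.1] op 34.1
[[-0.036, 0.296, -0.954], [0.999, 0.016, -0.033], [0.005, -0.955, -0.297]] q [ 0.86  0.99 -0.75  2.2   1.97  0.49  0.13]
```

View pics/w21c.png

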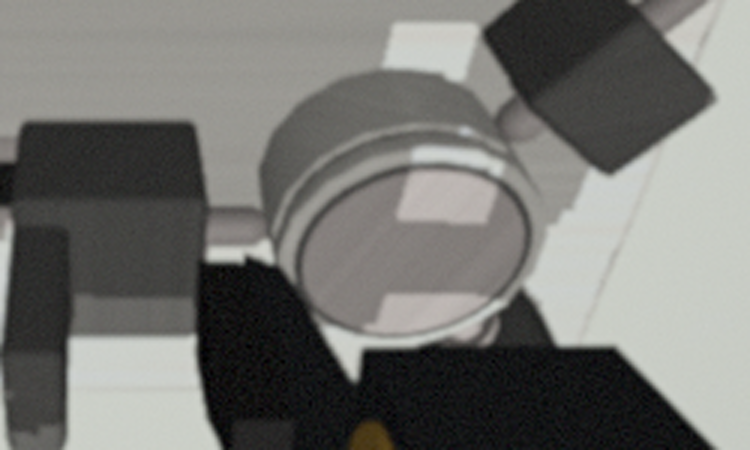

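```bash
python3 -m inch '[[-4,0,0,0,0,0],[-4.5,0,0,0,0,0],[0,0,0,0,0,0],[0,0,0,0,0,0]]'|sed -n '2p;4p'
python3 -c "
from h import *
st();d=snap('wrist','w22.png');i=cv2.cvtColor(d['img'],cv2.COLOR_RGB2BGR)
cv2.imwrite('pics/w22c.png',cv2.resize(i[170:270,300:430],None,fx=5,fy=5,interpolation=cv2.INTER_CUBIC))"
```

```text
tool_pos: [0.4865, -0.2273, 0.0472]
contact_force: [-0.0, -0.3, 0.0]
t 24.3 p [ 0.4865 -0.2273  0.0472] F [-0.  -0.3  0. ] op 34.1
[[-0.034, 0.296, -0.954], [0.999, 0.013, -0.032], [0.003, -0.955, -0.297]] q [ 0.87  0.98 -0.73  2.19  1.96  0.47  0.16]
```

View pics/w22c.png

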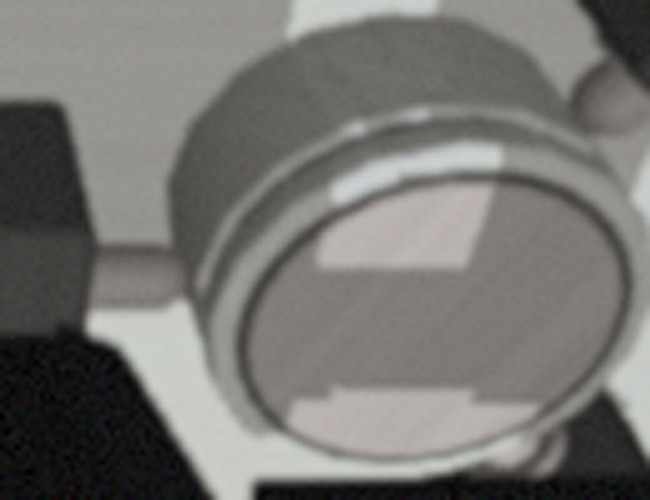

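View pics/w22.png

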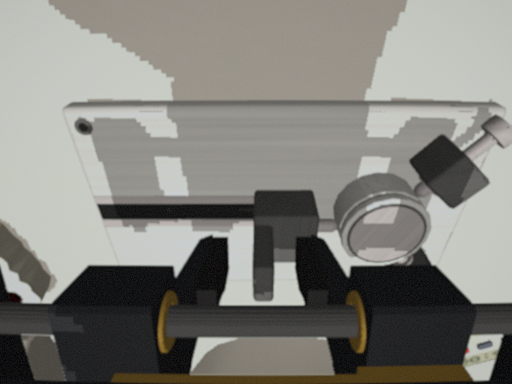

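```bash
python3 -m inch '[[0,-6,-2,0,0,0],[0,-15,-5,0,0,0],[0,-20,-6,0,0,0],[0,-20,-6,0,0,0],[0,-10,-3,0,0,0],[0,0,0,0,0,0],[0,0,0,0,0,0]]'|sed -n '2p;4p'
python3 -c "
from h import *
st();d=snap('wrist','w23.png');i=cv2.cvtColor(d['img'],cv2.COLOR_RGB2BGR)
cv2.imwrite('pics/w23c.png',cv2.resize(i[80:230,220:420],None,fx=4,fy=4,interpolation=cv2.INTER_CUBIC))"
```

```text
tool_pos: [0.4868, -0.227, 0.1223]
contact_force: [-0.6, 1.0, -0.5]
t 24.93 p [ 0.4868 -0.227   0.1223] F [-0.6  1.  -0.5] op 34.0
[[-0.035, 0.298, -0.954], [0.999, 0.012, -0.033], [0.002, -0.955, -0.298]] q [ 0.78  0.77 -0.56  2.17  1.6   0.25  0.46]
```

View pics/w23c.png

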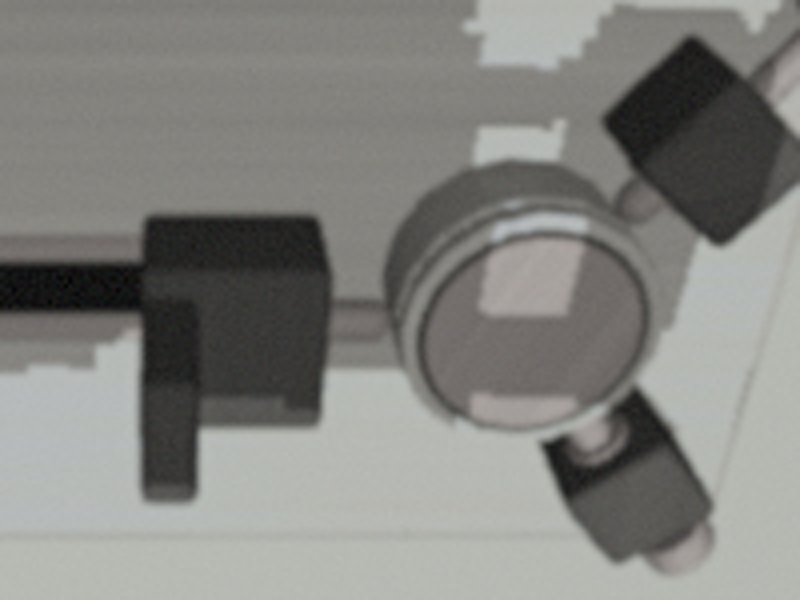

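```bash
python3 -c "
from h import *
st();snap('top','t24.png');print(r.finish_job())"
```

```text
t 24.98 p [ 0.4863 -0.2269  0.1214] F [ 0.7 -0.5  0.7] op 34.1
[[-0.035, 0.296, -0.954], [0.999, 0.013, -0.033], [0.003, -0.955, -0.296]] q [ 0.78  0.77 -0.56  2.17  1.6   0.25  0.46]
the job is handed in; nothing more can be done
None
```

View pics/t24.png

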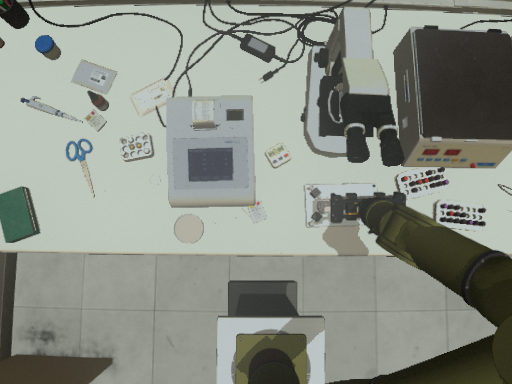

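I set the mirror down on the plate short of the screws and nudged it along with the rear finger until it stopped against them, at about 4 N. The clamp was still clear of it. I then gripped the clamp tab, slid it up until the nose was about half-way in, let go, lifted clear and handed the job in at 25 s.

- **Nose compression:** the three estimates agree only roughly. The pictures give about 4.7 to 5 mm, the geometry about 4.3 mm, and the rise in pushing force about 4 N, or about 5.6 mm.
- **Contact with the screws:** the close-up pictures show the mirror standing and apparently touching both screws and the nose. This rests on the pictures and on the force rising as the mirror stopped. My first estimates of how far the screws stick out differed by about 4 mm, too much to prove contact on their own.
- **Unplanned tool movement:** when I opened the gripper on the tab, the tool sprang forward about 10 mm. The pictures before and after show that the clamp and mirror did not move noticeably.
- **Wrist joint near its limit:** joint 6 read 0.04 once during the carry, which is the end of its range. I saw no reading beyond it.
- **Other things on the bench:** the dish, rack and timer look unmoved in the last overhead picture.

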